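# Turn over the tube block that lies wells-down

## Task

Washed tube blocks lie about the bench; one of them is upside down, showing its plain closed underside instead of its four wells. Put that block square on the tongue of the turnover jig, against the back wall, then swing the tongue over by its crank handle so that the block ends flat in the jig's nest with its wells up. Let go of everything.

Things in the scene. Friction and masses are not known exactly. Their poses are not given: they have to be found in the camera images.
- block_mid (a point): Centre (half-way up) of the upside-down aluminium tube block: loose, 50 x 50 mm, 30 mm tall, 80-160 g, four 17 mm wells in its top, plain flat underside. z points out of the well face (down at the start); x, y are square to its sides (same after each quarter turn). Two identical blocks nearby lie wells-up: not these.
- seat (a point): On the jig's hinged tongue (steel strip 24 mm wide in x, free air beside it), 38 mm above the bench, where the block's middle goes. Back wall face 28 mm to -y. Hinge axis along x, 46 mm to -y, 12 mm up. z up at start; axes turn with the tongue, which swings 3.14 rad about +x (y side rises) to a stop upside down over the nest. Damped, no spring; past upright it sinks over, and the block tips out.
- grip (a point): Middle of the tongue's crank handle: round black bar 12 mm thick, 50 mm long, along the hinge axis (x), at the jig's -x side; its arm is 25 mm to +x. 75 mm from the hinge axis, at its height (50 mm over the bench) at start and end. Axes as the seat's. Pinched across from above, it turns between the fingers as they follow the arc, gripper still pointing down; under 5 N.
- nest (a point): Middle of the nest's floor: black square pad on the jig's fixed base, 28 mm above the bench, 68 x 68 mm inside 5 mm lips on three sides. 46 mm from the hinge axis, on the other side of it from the seat. x along the hinge axis, y towards the hinge, z up.
Things that resemble listed ones, but are neither listed nor needed, are in the scene too. Leave any yellow look-alike of the part that bears block_mid alone.

How it is judged:
By the outcome, as a careful person would: the job done as asked, in the order asked, and still so for the second after the job is handed in, with the robot touching nothing.
It also fails if it takes over 64 s, if anything falls off the work surface, if the arm or the gripper's body presses on something with over 40 N, if the wrist force passes 120 N, or if a joint passes its speed limit or range.

## Robot

A 6-joint arm with a two-finger parallel gripper is mounted at the origin on the work surface. World frame = base frame: x ahead of the robot, y to its left, z up, the work surface at z = 0. Lengths are in m, angles in degrees, forces in N, time in s.
With the tool pointing down it reaches from about 0.25 to 0.725 m from the base axis. Payload 9.7 kg.
Tool frame: the origin (TCP) lies at the very end of the fingers, on their centre line; the grasp point (between the pads) lies 19 mm behind it; y points along the fingers, x is the direction in which the jaws open and shut, and the axes are right-handed (so a half turn about y gives the same grasp; the last joint's range is limited). The gripper opens to 85 mm and grips with 20 to 120 N. Pads are 22 mm wide; open, the fingers measure 114 mm over their backs; the gripper's body (76 mm by 85 mm) begins 54 mm behind the grasp point. The pads swing forward as they close: fully open they stand 13 mm farther back than shut.
Start: joints at [75.344, 4.979, 10.078, 95.1, 0, 90], TCP at [0.139, 0.532, 0.231] pointing down, gripper open.
Joint ranges: [-179.16, 179.16], [-48.56, 103.87], [-65.8, 70.77], [-126.05, 130.52], [-82.76, 87.17], [-180, 180]. Speed limits (degrees/s): [127.2, 127.2, 147.25, 180, 180, 180].

## Interface

Orientations are given as [roll, pitch, yaw] about the fixed x, y, z axes, in that order (R = Rz(yaw) Ry(pitch) Rx(roll)).
In Python, from workcell import bot gives the robot as it stands.
- The arm moves only by the shell command python3 -m jog 'ROWS' [FORCE]. ROWS is JSON, a list of rows, each an object with "rotation": the turn, a rotation vector about the world's x, y, z in degrees, a list of three; "travel": the shift along the world's x, y, z in mm, a list of three; "jaw": the gripper command: -1 is shut, 1 is fully open, values between are in proportion. In form: [{"rotation": [rx, ry, rz], "travel": [x, y, z], "jaw": jaw}, ...]. A call has 1 to 8 rows; each row shifts and turns the commanded pose from where the row before left it; what a row does not reach is not made up. A row lasts 1/8 s, in which the tool goes at most 62.5 mm and 10.7 degrees, less where a joint would pass 70% of its speed; a pose out of reach is approached as far as the arm can. A call with a gripper value outside its range is refused whole. The fingers move at their own pace and stop on an object; FORCE is the grip in N (left out, the last holds). Time passes only in rows, so rows that do not move let the fingers close. It gives the time, the measured TCP pose, the force and the opening at its end, in the units of the state.
- bot.get_obs(): the state, without advancing time (a new reading comes with each control period).
- bot.camera(name): name is "side" or "top" or "wrist"; returns the picture (420x560x3 uint8, red, green, blue); there is no depth.
- bot.camera_params(name): a dict with "K" (3x3 intrinsics, pixels), "dist_coeffs" ([k1, k2, p1, p2, k3] as OpenCV has them; the pictures are not rectified), "view" (4x4, takes a point from world to camera coordinates). Camera axes: x right, y up, looking along -z (the intrinsics and any distortion apply to the point x, -y, -z); pixel columns grow to the right and rows downward; lengths in m; the calibration is good to about 2 mm. A picture is of the moment at which its call begins: read the wrist's pose just before it. camera_params takes no time and is no camera call; for the wrist camera it gives the pose at the moment of the call.
- bot.job_done(): hands the job in, once; it reports no verdict.
Trained networks look in the newest picture that a camera, given by its name, has taken for a name from the list of things; names that differ only in an ending like _2 or _b are one class to them, and where a whole thing is asked for, a point or a joint stands for the part that bears it (a point fixed in the world has none). Each returns a list of dicts, best first, with "score" (0 to 1); they miss things now and then, are a little off and sometimes report something else, mostly with a low value. They report only what shows in the picture. A call takes as long as a camera call. They do not tell look-alikes from the thing itself.
- bot.recognise(camera, thing): "xy" ([column, row] in pixels, amid what is visible of it).
- bot.trace(camera, thing): "mask" (420x560 bool, what is visible of it) and "xy" ([column, row] in pixels, amid what is visible of it).
The state is a dict: "time": time; "q": joint angles; "qd": joint speeds; "joint_efforts": joint torques, N m; "ee_pos": TCP position; "tcp_rot": TCP orientation; "wrist_force": force on the tool from outside, world axes, zero at the start; "torque": the same for the moment, N m; "opening": finger opening in m.
Only numpy, scipy, OpenCV 4.12 (cv2) and the standard library are available. Lean on these libraries where they do the work, as an engineer would, in place of code of your own. Each camera call takes 0.05 s, during which the arm holds its last target.

## Working session

There is one attempt and no reset: what is moved stays moved. The work goes in short steps, Python scripts to look and compute and a shell command to move; the robot and the scene stay as the last step left them, time stands still between calls to the robot, and variables do not carry over. Pictures are saved under pics/ and viewed, and the job is handed in when it is done.

```bash
ls; mkdir -p pics
python3 - <<'E'
from workcell import bot
import cv2
o=bot.get_obs(); print(o)
for c in ["side","top","wrist"]:
    im=bot.camera(c); cv2.imwrite(f"pics/{c}0.png",im[:,:,::-1])
    p=bot.camera_params(c); print(c,p)
E
```

```text
pics
{'time': 0.0, 'q': array([7.53437128e+01, 5.01113469e+00, 1.00351273e+01, 9.51008026e+01,
       7.28093948e-04, 8.99985478e+01]), 'qd': array([-0.04114798,  0.03502174, -0.0413989 , -0.00119947,  0.08428912,
       -0.04366254]), 'joint_efforts': array([-2.16077278e-03, -5.20399475e+01,  4.64790487e+01,  1.67140405e-02,
       -2.18649216e-04,  6.56301978e-06]), 'ee_pos': array([0.13909809, 0.53187753, 0.23058878]), 'tcp_rot': array([-8.99992700e+01,  7.68099743e-02,  7.53451650e+01]), 'wrist_force': array([-0.06028853,  0.03815495,  0.36628962]), 'torque': array([-0.01455848,  0.03371563,  0.0114673 ]), 'opening': 0.08539496176083544}
side {'K': array([[502.92805274,   0.        , 288.95701746],
       [  0.        , 502.92805274, 213.35097418],
       [  0.        ,   0.        ,   1.        ]]), 'dist_coeffs': array([-0.01546809,  0.        ,  0.        ,  0.        ,  0.        ]), 'view': array([[ 0.99108403, -0.13294763,  0.00879569, -0.52535447],
       [ 0.07490513,  0.61055616,  0.78842273, -0.12509859],
       [-0.1101892 , -0.78073433,  0.61507092, -1.06388638],
    
[... 366 characters left out ...]
311],
       [ 0.99290551, -0.01845003,  0.11746593, -0.56436798],
       [-0.11716052,  0.01684736,  0.99297008, -0.8380585 ],
       [ 0.        ,  0.        ,  0.        ,  1.        ]])}
wrist {'K': array([[362.97558668,   0.        , 271.70520507],
       [  0.        , 362.97558668, 202.85155442],
       [  0.        ,   0.        ,   1.        ]]), 'dist_coeffs': array([-0.08575737,  0.        ,  0.        ,  0.        ,  0.        ]), 'view': array([[ 0.25243255,  0.96761326, -0.00154528, -0.54866528],
       [-0.92463117,  0.240748  , -0.29512303,  0.03872483],
       [-0.28519294,  0.07592747,  0.95545801, -0.37855721],
       [ 0.        ,  0.        ,  0.        ,  1.        ]])}
```

View pics/side0.png

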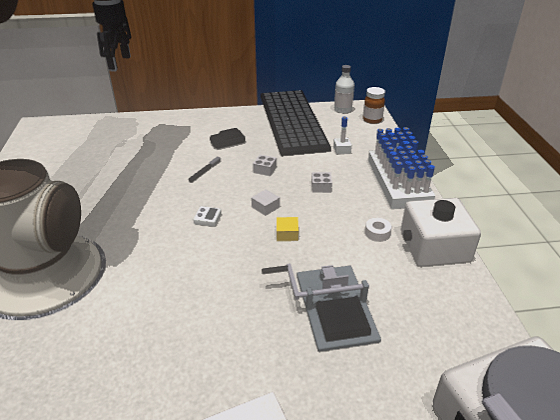

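View pics/top0.png

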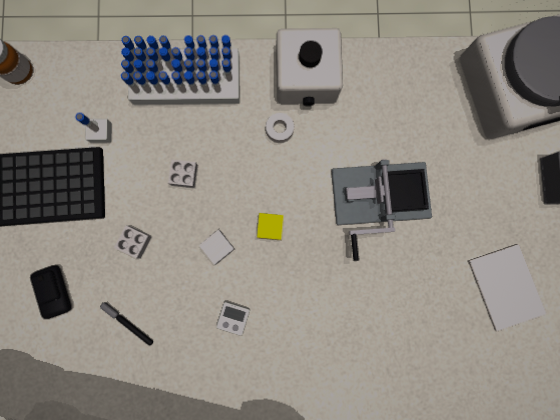

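View pics/wrist0.png

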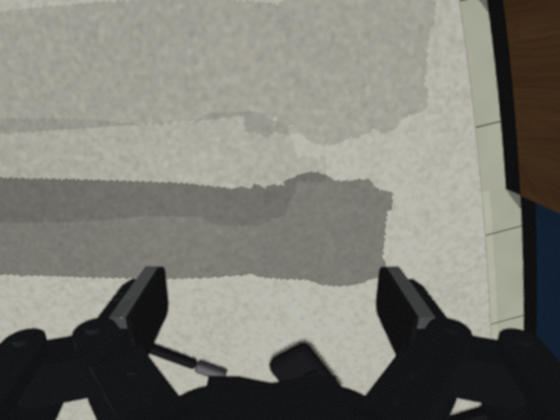

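The plain grey block is at about (217,246) in top and (265,203) in side. The yellow look-alike is at (270,226) and the jig at about (380,192) in top. Next I measure.

```bash
cat > h.py <<'E'
import numpy as np, cv2
from workcell import bot
def cam(c): 
    p=bot.camera_params(c); return np.array(p["K"]),np.array(p["dist_coeffs"]),np.array(p["view"])
def onplane(P,uv,z):
    K,d,V=P
    n=cv2.undistortPoints(np.array(uv,float).reshape(-1,1,2),K,d).reshape(-1,2)
    dirs=np.c_[n[:,0],-n[:,1],-np.ones(len(n))]@V[:3,:3]
    o=-V[:3,:3].T@V[:3,3]
    return o+dirs*((z-o[2])/dirs[:,2])[:,None]
def proj(P,X):
    K,d,V=P
    X=np.array(X,float).reshape(-1,3); c=X@V[:3,:3].T+V[:3,3]
    return cv2.projectPoints(c*[1,-1,-1],np.zeros(3),np.zeros(3),K,d)[0].reshape(-1,2)
def tri(Ps,uvs):
    A=[];b=[]
    for P,uv in zip(Ps,uvs):
        a=onplane(P,[uv],0)[0]; o=-P[2][:3,:3].T@P[2][:3,3]
        u=(a-o)/np.linalg.norm(a-o); M=np.eye(3)-np.outer(u,u); A.append(M); b.append(M@o)
    return np.linalg.lstsq(np.vstack(A),np.hstack(b),rcond=None)[0]
E
python3 - <<'E'
from h import *
for c in ["top","side"]:
    im=bot.camera(c); P=cam(c)
    for t,z in [("block_mid",.03),("seat",.038),("grip",.05),("nest",.028)]:
        for r in bot.trace(c,t)[:4]:
            m=r["mask"].astype(np.uint8)
            print(c,t,round(r["score"],2),np.round(r["xy"],1),m.sum(),onplane(P,[r["xy"]],z)[0].round(4))
            if m.sum()>20:
                mr=cv2.minAreaRect(np.argwhere(m)[:,::-1].astype(np.float32)); bx=cv2.boxPoints(mr)
                print("   ",onplane(P,bx,z)[:,:2].round(4).tolist())
    for t in ["seat","grip","nest"]:
        print(c,t,[(round(r["score"],2),np.round(r["xy"],1)) for r in bot.recognise(c,t)[:3]])
im=bot.camera("top")[:,:,::-1]
cv2.imwrite("pics/jig.png",cv2.resize(im[150:270,190:450],None,fx=3,fy=3,interpolation=cv2.INTER_CUBIC))
im=bot.camera("side")[:,:,::-1]
cv2.imwrite("pics/jigs.png",cv2.resize(im[170:360,230:400],None,fx=3,fy=3,interpolation=cv2.INTER_CUBIC))
E
```

```text
top block_mid 0.8 [268.7 223.6] 613 [0.535  0.0667 0.03  ]
    [[0.5069, 0.0911], [0.5582, 0.0857], [0.5528, 0.0362], [0.5015, 0.042]]
top block_mid 0.78 [218.5 245.6] 645 [0.4926 0.1683 0.03  ]
    [[0.4955, 0.2072], [0.5267, 0.1673], [0.4854, 0.135], [0.4546, 0.175]]
top seat 0.68 [375.9 196.6] 1096 [ 0.5851 -0.1515  0.038 ]
    [[0.6433, -0.0881], [0.6507, -0.1768], [0.4667, -0.1856], [0.4599, -0.099]]
top grip 0.72 [373.6 197.4] 1066 [ 0.5819 -0.1438  0.05  ]
    [[0.6399, -0.0883], [0.6462, -0.1769], [0.4637, -0.1833], [0.4579, -0.0968]]
top nest 0.86 [379.7 192.8] 5726 [ 0.5942 -0.1622  0.028 ]
    [[0.6457, -0.0564], [0.6751, -0.2566], [0.4821, -0.2757], [0.4545, -0.0804]]
top seat [(0.91, array([372.2, 195.3]))]
top grip [(0.98, array([375., 197.]))]
top nest [(0.76, array([379.1, 192.1]))]
side block_mid 0.77 [285.5 229. ] 581 [0.5278 0.0434 0.03  ]
    [[0.5095, 0.0935], [0.5628, 0.087], [0.5498, -0.0008], [0.4996, 0.0054]]
side block_mid 0.58 [267.6 202.4] 535 [0.4976 0.1485 0.03  ]
    [[0.4487, 0.1702], [0.5157, 0.2237], [0.534, 0.1367], [0.4696, 0.089]]
side seat 0.69 [325.3 279.8] 996 [ 0.585  -0.1327  0.038 ]
    [[0.46, -0.0845], [0.6658, -0.0616], [0.6528, -0.1641], [0.4626, -0.1817]]
side grip 0.92 [323.9 280.6] 1204 [ 0.579 -0.146  0.05 ]
    [[0.4591, -0.0917], [0.6636, -0.0788], [0.648, -0.1809], [0.4594, -0.1899]]
side nest 0.62 [335.9 304.8] 5569 [ 0.5949 -0.1912  0.028 ]
    [[0.4606, -0.0748], [0.6906, -0.0469], [0.6575, -0.2892], [0.4678, -0.3036]]
side seat [(0.74, array([325.8, 280.9]))]
side grip [(0.83, array([324.6, 280.7]))]
side nest [(0.75, array([336.2, 308.9]))]
```

View pics/jig.png

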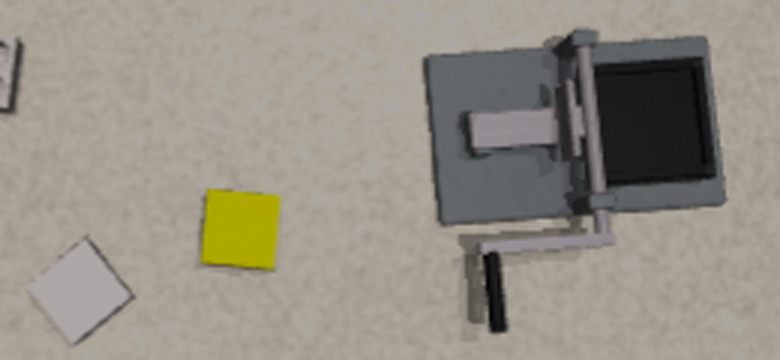

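View pics/jigs.png

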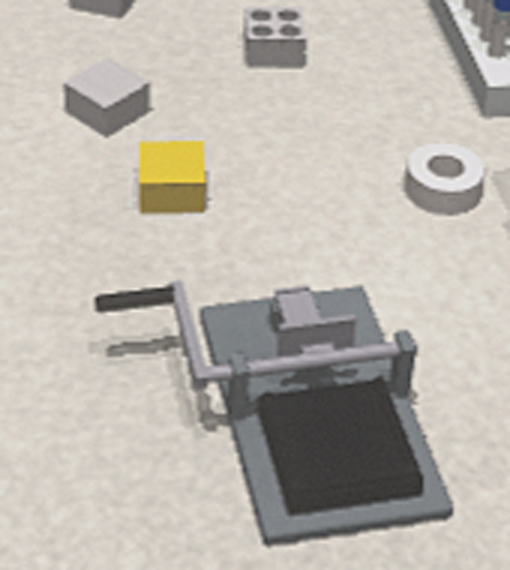

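```bash
python3 -m jog '[{"rotation":[0,0,-4.6],"travel":[40,-42,0],"jaw":1},{"rotation":[0,0,-4.6],"travel":[40,-42,0],"jaw":1},{"rotation":[0,0,-4.6],"travel":[40,-42,0],"jaw":1},{"rotation":[0,0,-4.6],"travel":[40,-42,0],"jaw":1},{"rotation":[0,0,-4.6],"travel":[40,-42,0],"jaw":1},{"rotation":[0,0,-4.6],"travel":[40,-42,0],"jaw":1},{"rotation":[0,0,-4.6],"travel":[40,-42,0],"jaw":1},{"rotation":[0,0,-4.6],"travel":[40,-42,0],"jaw":1}]' 30
python3 -m jog '[{"rotation":[0,0,0],"travel":[0,0,0],"jaw":1},{"rotation":[0,0,0],"travel":[0,0,0],"jaw":1}]'
python3 - <<'E'
from h import *
im=bot.camera("wrist"); P=cam("wrist"); o=bot.get_obs(); print(o["ee_pos"],o["tcp_rot"])
cv2.imwrite("pics/w1.png",im[:,:,::-1])
for r in bot.trace("wrist","block_mid"):
    m=r["mask"].astype(np.uint8); print(r["score"],r["xy"],m.sum())
    if m.sum()>20:
        bx=cv2.boxPoints(cv2.minAreaRect(np.argwhere(m)[:,::-1].astype(np.float32)))
        print(bx.round(0).tolist(), onplane(P,bx,.03)[:,:2].round(4).tolist())
E
```

```text
time: 2.05
ee_pos: [0.4603, 0.1945, 0.2315]
tcp_rot: [-90.0, -0.0, 38.4]
wrist_force: [0.2, 0.6, 0.2]
opening: 0.0854
time: 2.3
ee_pos: [0.459, 0.1961, 0.2312]
tcp_rot: [-90.0, 0.0, 38.5]
wrist_force: [-0.2, 0.4, 0.2]
opening: 0.0852
[0.4586766  0.19662716 0.23132683] [-8.99831174e+01  3.86328406e-03  3.86015026e+01]
0.88 [249.5, 300.6] 2453
[[213.0, 299.0], [250.0, 262.0], [287.0, 299.0], [250.0, 336.0]] [[0.4963, 0.0465], [0.5005, 0.1071], [0.5589, 0.0969], [0.557, 0.0333]]
0.67 [284.4, 203.9] 2730
[[259.0, 179.0], [309.0, 179.0], [309.0, 233.0], [259.0, 233.0]] [[0.4531, 0.183], [0.4909, 0.2133], [0.5274, 0.1704], [0.4877, 0.1387]]
```

View pics/w1.png

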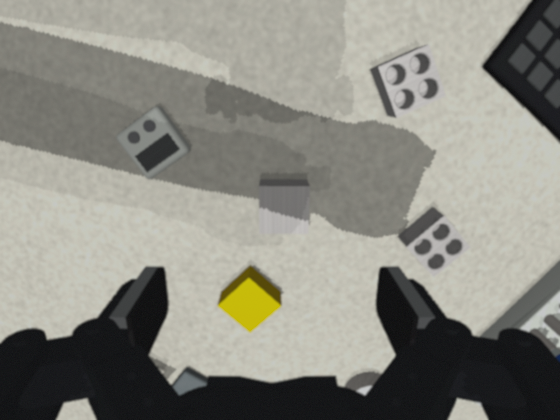

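Run:
```python
import cv2
im=cv2.imread("pics/w1.png")[165:245,245:325]
cv2.imwrite("pics/w1c.png",cv2.resize(im,None,fx=7,fy=7,interpolation=cv2.INTER_CUBIC))
```

```text
(no output)
```

View pics/w1c.png

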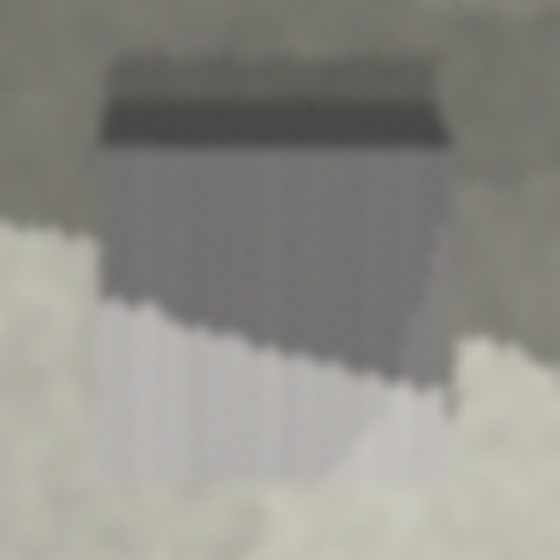

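Run:
```python
from h import *
P=cam("wrist"); c=onplane(P,[[258.7,185.7],[309.5,185.7],[258.9,234.3],[308.5,234.3]],.03)[:,:2]
print(c.round(4),c.mean(0)); 
for a,b in [(0,1),(2,3),(2,0),(3,1)]:
    d=c[b]-c[a]; print(np.linalg.norm(d),np.degrees(np.arctan2(d[1],d[0])))
o=bot.get_obs(); print(o["ee_pos"],o["tcp_rot"])
# top check
P=cam("top"); s=np.array([[217,230]]); 
im=bot.camera("top")[:,:,::-1]; cv2.imwrite("pics/t2.png",cv2.resize(im[215:275,185:300],None,fx=6,fy=6,interpolation=cv2.INTER_CUBIC))
```

```text
[[0.4569 0.1778]
 [0.4956 0.2088]
 [0.4885 0.1378]
 [0.5279 0.1693]] [0.49220917 0.17343058]
0.049559996738111144 38.70313720020148
0.05047124691613262 38.66220799947557
0.050984842126665805 128.29174064745598
0.05102249444749625 129.31533458619245
[0.45855382 0.19692453 0.23143616] [-8.99896795e+01 -9.87122828e-03  3.86411870e+01]
```

View pics/t2.png

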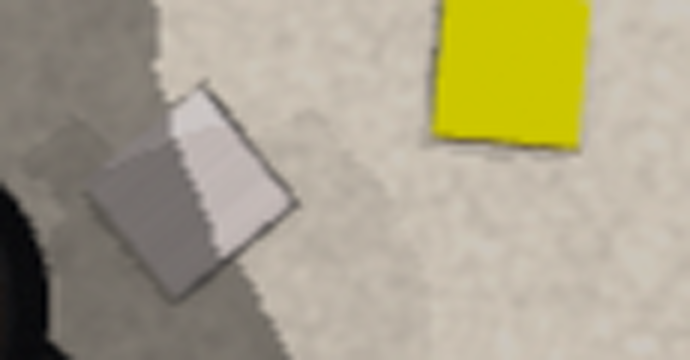

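```bash
python3 -m jog '[{"rotation":[0,0,0],"travel":[16,-12,-40],"jaw":1},{"rotation":[0,0,0],"travel":[16.5,-12.2,-40],"jaw":1},{"rotation":[0,0,0],"travel":[0,0,-50],"jaw":1},{"rotation":[0,0,0],"travel":[0,0,-40],"jaw":1},{"rotation":[0,0,0],"travel":[0,0,-30],"jaw":1},{"rotation":[0,0,0],"travel":[0,0,-20],"jaw":1},{"rotation":[0,0,0],"travel":[0,0,-8],"jaw":1},{"rotation":[0,0,0],"travel":[0,0,0],"jaw":1}]'
python3 -m jog '[{"rotation":[0,0,0],"travel":[0,0,0],"jaw":0.4},{"rotation":[0,0,0],"travel":[0,0,0],"jaw":0.2},{"rotation":[0,0,0],"travel":[0,0,0],"jaw":-0.2},{"rotation":[0,0,0],"travel":[0,0,0],"jaw":-0.2},{"rotation":[0,0,0],"travel":[0,0,0],"jaw":-0.2},{"rotation":[0,0,0],"travel":[0,0,0],"jaw":-0.2}]' 40
```

```text
time: 3.45
ee_pos: [0.4914, 0.1725, 0.0035]
tcp_rot: [-90.0, 0.0, 38.6]
wrist_force: [0.9, 0.2, -0.2]
opening: 0.0855
time: 4.2
ee_pos: [0.4923, 0.1722, 0.0043]
tcp_rot: [-90.0, -0.1, 38.5]
wrist_force: [-1.4, 1.0, 6.2]
opening: 0.0493
```

```bash
python3 -m jog '[{"rotation":[0,0,0],"travel":[0,0,30],"jaw":-0.2},{"rotation":[0,0,0],"travel":[0,0,50],"jaw":-0.2},{"rotation":[0,0,-5],"travel":[10,-25,45],"jaw":-0.2},{"rotation":[0,0,-6],"travel":[16,-48,35],"jaw":-0.2},{"rotation":[0,0,-6],"travel":[16,-48,30],"jaw":-0.2},{"rotation":[0,0,-6],"travel":[16,-48,30],"jaw":-0.2},{"rotation":[0,0,-6],"travel":[16,-48,20],"jaw":-0.2},{"rotation":[0,0,-4.5],"travel":[14,-35,6],"jaw":-0.2}]'
python3 -m jog '[{"rotation":[0,0,0],"travel":[0,0,0],"jaw":-0.2},{"rotation":[0,0,0],"travel":[0,0,0],"jaw":-0.2}]'
python3 - <<'E'
from h import *
o=bot.get_obs(); print(o["ee_pos"],o["tcp_rot"],o["wrist_force"])
im=bot.camera("wrist"); P=cam("wrist")
np.savez("w2.npz",im=im,K=P[0],d=P[1],V=P[2])
cv2.imwrite("pics/w2.png",im[:,:,::-1])
cv2.imwrite("pics/t3.png",bot.camera("top")[:,:,::-1])
cv2.imwrite("pics/s3.png",bot.camera("side")[:,:,::-1])
E
```

```text
time: 5.2
ee_pos: [0.5803, -0.0823, 0.2507]
tcp_rot: [-90.0, -0.1, 4.8]
wrist_force: [1.0, 0.9, -1.6]
opening: 0.0489
time: 5.45
ee_pos: [0.5794, -0.08, 0.2489]
tcp_rot: [-90.0, 0.1, 5.1]
wrist_force: [-0.3, -0.6, -0.5]
opening: 0.0494
[ 0.57940836 -0.07995948  0.24886175] [-8.99757449e+01  5.05845996e-02  5.05908690e+00] [-0.33465576 -0.62501732 -0.45412932]
```

View pics/w2.png

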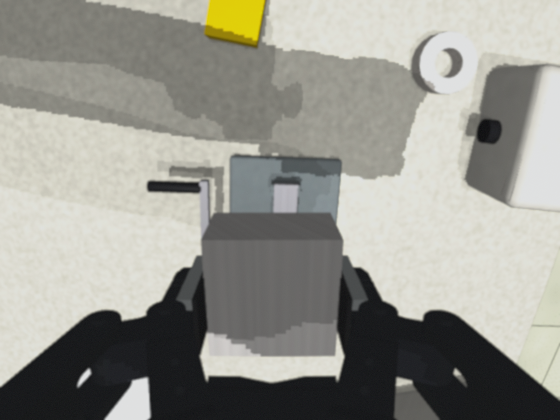

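View pics/s3.png

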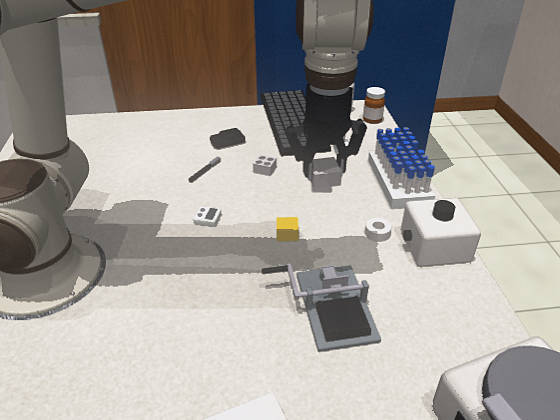

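```bash
python3 -m jog '[{"rotation":[0,0,0],"travel":[0,-45,10],"jaw":-0.2},{"rotation":[0,0,0],"travel":[0,-45,10],"jaw":-0.2},{"rotation":[0,0,0],"travel":[0,-20,0],"jaw":-0.2},{"rotation":[0,0,0],"travel":[0,0,0],"jaw":-0.2},{"rotation":[0,0,0],"travel":[0,0,0],"jaw":-0.2}]'
python3 - <<'E'
from h import *
o=bot.get_obs(); print(o["ee_pos"],o["tcp_rot"],o["wrist_force"])
im=bot.camera("wrist"); P=cam("wrist")
np.savez("w3.npz",im=im,K=P[0],d=P[1],V=P[2])
cv2.imwrite("pics/w3.png",cv2.resize(im[10:220,100:370,::-1],None,fx=2.8,fy=2.8,interpolation=cv2.INTER_CUBIC))
E
```

```text
time: 6.22
ee_pos: [0.5796, -0.189, 0.269]
tcp_rot: [-90.0, 0.0, 5.1]
wrist_force: [0.5, 0.9, -2.1]
opening: 0.0492
[ 0.57962449 -0.18898596  0.26899086] [-8.99647522e+01  2.45657194e-02  5.09465796e+00] [ 0.54919163  0.878875   -2.07066393]
```

View pics/w3.png

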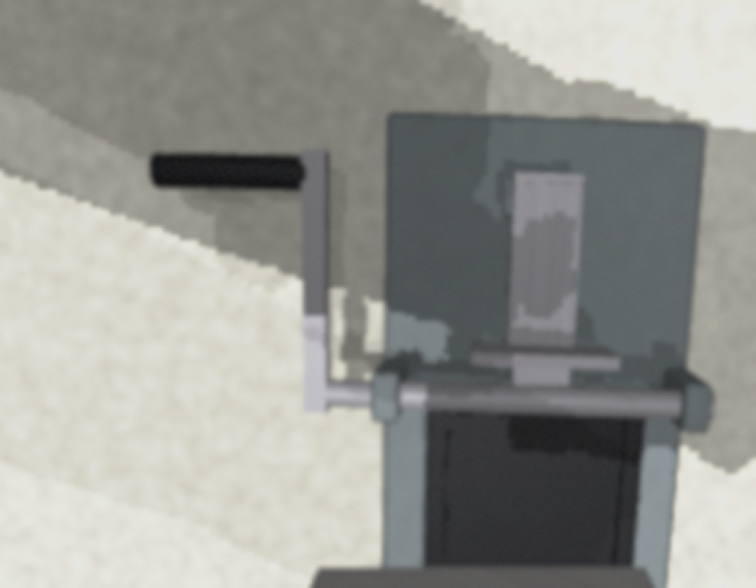

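```bash
cat > fit.py <<'E'
from h import *
d=np.load("w3.npz"); P=(d["K"],d["d"],d["V"])
def px(a): return np.array(a,float)/2.8+[100,10]-.32
def w(a,z): return onplane(P,px(a),z)[:,:2]
hd=w([[153,170],[303,172]],.05); rod=w([[340,393],[680,404]],.05)
te=w([[514,175],[584,176],[512,345],[576,335]],.038); base=w([[388,115],[705,126],[384,560],[672,560]],.014)
for n,a in [("handle",hd),("rod",rod),("tongue",te),("base",base)]: print(n,a.round(4).tolist())
def ang(a,b): v=b-a; return np.degrees(np.arctan2(v[1],v[0])),np.linalg.norm(v)
print("handle",ang(*hd),"rod",ang(*rod),"tongue end",ang(te[0],te[1]),"side",ang(te[2],te[0]),ang(te[3],te[1]),"base",ang(base[0],base[1]))
y=np.radians(ang(*rod)[0]); ex=np.array([np.cos(y),np.sin(y)]); ey=np.array([-ex[1],ex[0]])
h=rod.mean(0)
print("handle->hinge dist",(hd-h)@ey, "grip mid",hd.mean(0),"hinge x of grip",(hd.mean(0)-h)@ex)
tc=te.mean(0); print("tongue centre along ex rel h",(te-h)@ex, "seat", h+ex*((te-h)@ex).mean()+ey*.046, "tongue end",(te-h)@ey)
wl=w([[473,360],[618,372]],.038); print("wall",(wl-h)@ey,(wl-h)@ex)
E
python3 fit.py
```

```text
handle [[0.4596, -0.1042], [0.5109, -0.1011]]
rod [[0.5276, -0.1753], [0.649, -0.1682]]
tongue [[0.5824, -0.0953], [0.6068, -0.0934], [0.5875, -0.1543], [0.6102, -0.1485]]
base [[0.5349, -0.077], [0.6515, -0.0699], [0.5445, -0.2487], [0.6627, -0.238]]
handle (np.float64(3.511941655710337), np.float64(0.05144246544530078)) rod (np.float64(3.3372343799430704), np.float64(0.12164105445311793)) tongue end (np.float64(4.594870070559251), np.float64(0.024459243656445438)) side (np.float64(94.89892145023553), np.float64(0.0591449593888071)) (np.float64(93.56205317114377), np.float64(0.05527222279086251)) base (np.float64(3.5101775200200738), np.float64(0.11681518275179438))
handle->hinge dist [0.0749351  0.07509196] grip mid [ 0.48524089 -0.10265162] hinge x of grip -0.09885005561863505
tongue centre along ex rel h [-0.00141347  0.02303988  0.00019842  0.02325676] seat [ 0.59686356 -0.12520553] tongue end [0.07665372 0.07719056 0.01753073 0.02191876]
wall [0.01164006 0.00904963] [-0.01380465  0.0394151 ]
```

Run:
```python
from h import *
def px(a,f,o): return np.array(a,float)/f+o-.33
P=cam("top"); S=cam("side")
f=lambda a,z:onplane(P,px(a,3,[190,150]),z)[:,:2].round(4).tolist()
g=lambda a,z:onplane(S,px(a,3,[230,170]),z)[:,:2].round(4).tolist()
print("top handle",f([[488,253],[499,330]],.05),"tongue end",f([[470,115],[473,150]],.038),"rod",f([[586,50],[600,235]],.05))
print("side handle",g([[97,303],[172,293]],.05),"rod",g([[205,376],[400,352]],.05),"tongue end",g([[277,293],[308,289]],.038))
# reproject fit
y=np.radians(3.5); ex=np.array([np.cos(y),np.sin(y),0]); ey=np.array([-ex[1],ex[0],0]); s=np.array([.5969,-.1252,.038])
```

```text
top handle [[0.5096, -0.0982], [0.4591, -0.1033]] tongue end [[0.6038, -0.0922], [0.5799, -0.0933]] rod [[0.6446, -0.1697], [0.5201, -0.1728]]
side handle [[0.4615, -0.1036], [0.5122, -0.1003]] rod [[0.5232, -0.1772], [0.6507, -0.1724]] tongue end [[0.585, -0.097], [0.6068, -0.0957]]
```

Run:
```python
from h import *
d=np.load("w3.npz"); P=(d["K"],d["d"],d["V"])
im=d["im"]; cv2.imwrite("pics/w3b.png",cv2.resize(im[190:390,180:380,::-1],None,fx=3,fy=3,interpolation=cv2.INTER_CUBIC))
```

```text
(no output)
```

View pics/w3b.png

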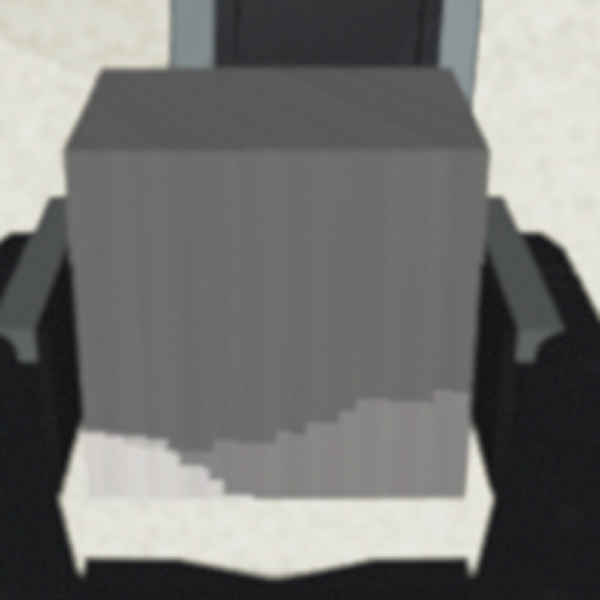

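Run:
```python
from h import *
from scipy.optimize import least_squares
d=np.load("w3.npz"); P=(d["K"],d["d"],d["V"])
t=np.array([.5796,-.189,.269]); ya=np.radians(5.09)
uv=np.array([[65,150],[488,150],[88,497],[465,497],[102,69],[450,69]])/3+[180,190]-.33
L=np.array([[-25,25,15],[25,25,15],[-25,-25,15],[25,-25,15],[-25,25,-15],[25,25,-15]])/1000
def M(p):
    a=ya+p[3]; R=np.array([[np.cos(a),-np.sin(a),0],[np.sin(a),np.cos(a),0],[0,0,1]])
    R0=np.array([[np.cos(ya),-np.sin(ya),0],[np.sin(ya),np.cos(ya),0],[0,0,1]])
    return t+R0@p[:3]+L@R.T
r=least_squares(lambda p:(proj(P,M(p))-uv).ravel(),[0,0,.01,0])
print(r.x, np.abs(r.fun).max())
```

```text
[ 0.00024846 -0.00046646  0.00872791  0.00182985] 0.474204645179384
```

```bash
python3 -m jog '[{"rotation":[0,0,-1.6],"travel":[16.4,35,-20],"jaw":-0.2},{"rotation":[0,0,0],"travel":[0,30,-40],"jaw":-0.2},{"rotation":[0,0,0],"travel":[0,0,-50],"jaw":-0.2},{"rotation":[0,0,0],"travel":[0,0,-50],"jaw":-0.2},{"rotation":[0,0,0],"travel":[0,0,-35],"jaw":-0.2},{"rotation":[0,0,0],"travel":[0,0,-14],"jaw":-0.2},{"rotation":[0,0,0],"travel":[0,0,0],"jaw":-0.2},{"rotation":[0,0,0],"travel":[0,0,0],"jaw":-0.2}]'
python3 - <<'E'
from h import *
o=bot.get_obs(); print(o["ee_pos"],o["tcp_rot"],o["wrist_force"])
a=bot.camera("side")[200:360,200:400,::-1]; b=bot.camera("top")[140:280,300:460,::-1]
cv2.imwrite("pics/s4.png",cv2.resize(a,None,fx=3.5,fy=3.5,interpolation=cv2.INTER_CUBIC))
cv2.imwrite("pics/t4.png",cv2.resize(b,None,fx=4,fy=4,interpolation=cv2.INTER_CUBIC))
cv2.imwrite("pics/w4.png",bot.camera("wrist")[:,:,::-1])
E
```

```text
time: 7.28
ee_pos: [0.597, -0.1251, 0.0622]
tcp_rot: [-90.0, -0.1, 3.5]
wrist_force: [0.6, -0.6, -1.3]
opening: 0.0492
[ 0.59701456 -0.12507998  0.06223007] [-90.03802889  -0.14358154   3.45909794] [ 0.60380617 -0.5668556  -1.27147167]
```

View pics/s4.png

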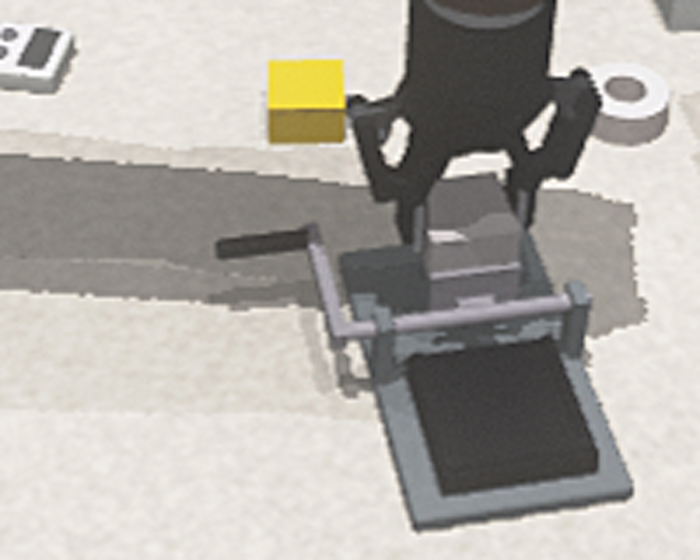

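View pics/w4.png

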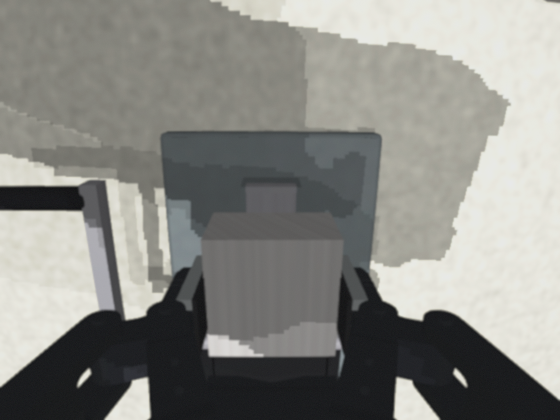

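```bash
python3 -m jog '[{"rotation":[0,0,0],"travel":[0,0,-8],"jaw":-0.2},{"rotation":[0,0,0],"travel":[0,0,-5],"jaw":-0.2},{"rotation":[0,0,0],"travel":[0,0,-2],"jaw":-0.2},{"rotation":[0,0,0],"travel":[0,0,0],"jaw":-0.2},{"rotation":[0,0,0],"travel":[0,0,0],"jaw":-0.2}]'
python3 -m jog '[{"rotation":[0,0,0],"travel":[0,0,-1],"jaw":-0.2},{"rotation":[0,0,0],"travel":[0,0,0],"jaw":-0.2}]'
python3 -m jog '[{"rotation":[0,0,0],"travel":[0,0,-1],"jaw":-0.2},{"rotation":[0,0,0],"travel":[0,0,0],"jaw":-0.2}]'
```

```text
time: 8.05
ee_pos: [0.5962, -0.1251, 0.0454]
tcp_rot: [-90.0, -0.0, 3.4]
wrist_force: [0.5, -0.5, -1.0]
opening: 0.0492
time: 8.3
ee_pos: [0.5961, -0.1251, 0.0443]
tcp_rot: [-90.0, 0.0, 3.4]
wrist_force: [-0.4, -0.4, -1.0]
opening: 0.0494
time: 8.55
ee_pos: [0.596, -0.1251, 0.0432]
tcp_rot: [-90.0, 0.0, 3.4]
wrist_force: [-0.3, -0.4, -1.4]
opening: 0.0495
```

```bash
for i in 1 2; do python3 -m jog '[{"rotation":[0,0,0],"travel":[0,0,-1],"jaw":-0.2},{"rotation":[0,0,0],"travel":[0,0,0],"jaw":-0.2}]' | grep -E "pos|force"; done
```

```text
ee_pos: [0.5961, -0.1251, 0.0424]
wrist_force: [0.7, 0.2, -0.7]
ee_pos: [0.5961, -0.1251, 0.0423]
wrist_force: [-3.0, 1.4, 6.3]
```

Contact with the tongue shows at TCP z 42.3 mm, as expected. I now slide the block towards the wall until the force shows it has touched.

```bash
python3 -m jog '[{"rotation":[0,0,0],"travel":[0,-1,0.5],"jaw":-0.2},{"rotation":[0,0,0],"travel":[0,0,0],"jaw":-0.2}]' | grep -E "pos|force"; python3 -m jog '[{"rotation":[0,0,0],"travel":[0,-1,0],"jaw":-0.2},{"rotation":[0,0,0],"travel":[0,0,0],"jaw":-0.2}]' | grep -E "pos|force"
```

```text
ee_pos: [0.5963, -0.126, 0.0423]
wrist_force: [-1.3, 1.8, 6.0]
ee_pos: [0.5965, -0.1268, 0.0423]
wrist_force: [-0.9, 2.5, 5.0]
```

```bash
python3 -m jog '[{"rotation":[0,0,0],"travel":[0,-1,0],"jaw":-0.2},{"rotation":[0,0,0],"travel":[0,0,0],"jaw":-0.2}]' | grep -E "pos|force"
python3 - <<'E'
from h import *
cv2.imwrite("pics/s5.png",cv2.resize(bot.camera("side")[200:340,250:400,::-1],None,fx=4,fy=4,interpolation=cv2.INTER_CUBIC))
E
```

```text
ee_pos: [0.5965, -0.1278, 0.0423]
wrist_force: [-1.0, 3.7, 5.4]
```

View pics/s5.png

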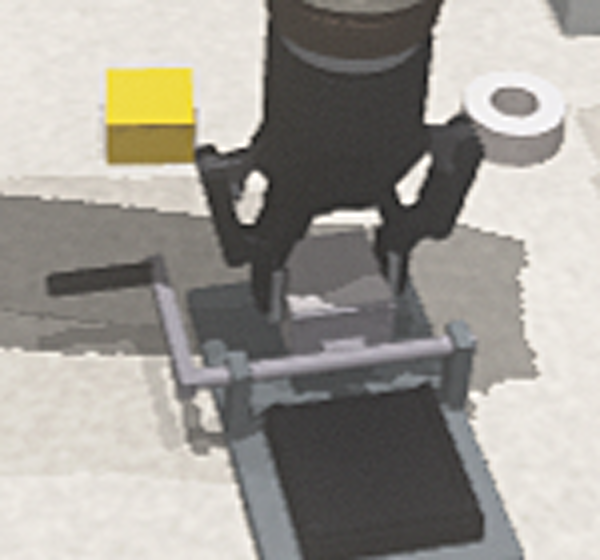

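```bash
python3 -m jog '[{"rotation":[0,0,0],"travel":[0,-1,0.3],"jaw":-0.2},{"rotation":[0,0,0],"travel":[0,0,0],"jaw":-0.2}]' | grep -E "pos|force";python3 -m jog '[{"rotation":[0,0,0],"travel":[0,-1,0],"jaw":-0.2},{"rotation":[0,0,0],"travel":[0,0,0],"jaw":-0.2}]' | grep -E "pos|force"
```

```text
ee_pos: [0.5965, -0.1285, 0.0423]
wrist_force: [0.6, 4.8, 3.9]
ee_pos: [0.5965, -0.1285, 0.0424]
wrist_force: [0.5, 10.4, 5.2]
```

```bash
python3 -m jog '[{"rotation":[0,0,0],"travel":[0,0.8,0],"jaw":-0.1},{"rotation":[0,0,0],"travel":[0,0,0],"jaw":0.2},{"rotation":[0,0,0],"travel":[0,0,0],"jaw":0.3},{"rotation":[0,0,0],"travel":[0,0,0],"jaw":0.6},{"rotation":[0,0,0],"travel":[0,0,0],"jaw":0.6},{"rotation":[0,0,0],"travel":[0,0,0],"jaw":0.6}]' 
python3 -m jog '[{"rotation":[0,0,0],"travel":[0,0,10],"jaw":0.7},{"rotation":[0,0,0],"travel":[0,0,20],"jaw":0.7},{"rotation":[0,0,0],"travel":[0,0,40],"jaw":0.7},{"rotation":[0,0,0],"travel":[0,0,50],"jaw":0.7},{"rotation":[0,0,0],"travel":[0,-30,40],"jaw":0.7},{"rotation":[0,0,0],"travel":[0,-20,10],"jaw":0.7},{"rotation":[0,0,0],"travel":[0,0,0],"jaw":0.7},{"rotation":[0,0,0],"travel":[0,0,0],"jaw":0.7}]'
python3 - <<'E'
from h import *
im=bot.camera("wrist"); P=cam("wrist")
np.savez("w6.npz",im=im,K=P[0],d=P[1],V=P[2])
cv2.imwrite("pics/w6.png",im[:,:,::-1])
cv2.imwrite("pics/s6.png",cv2.resize(bot.camera("side")[200:340,250:400,::-1],None,fx=4,fy=4,interpolation=cv2.INTER_CUBIC))
E
```

```text
time: 11.1
ee_pos: [0.596, -0.1294, 0.042]
tcp_rot: [-90.0, 0.0, 3.4]
wrist_force: [-0.5, 0.3, -0.8]
opening: 0.0682
time: 12.1
ee_pos: [0.5959, -0.1788, 0.2116]
tcp_rot: [-90.0, 0.0, 3.4]
wrist_force: [-0.8, -0.8, -0.1]
opening: 0.0726
```

View pics/w6.png

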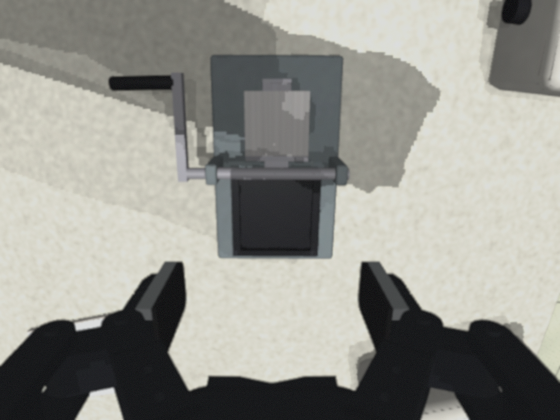

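View pics/s6.png

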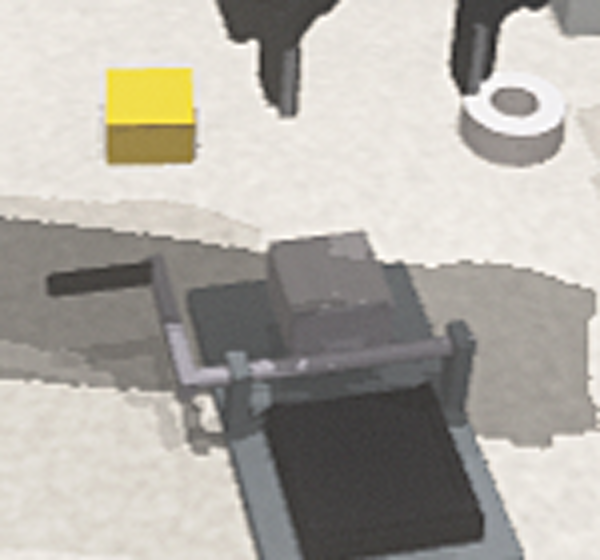

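The block sits square on the tongue against the wall: (245-310, 90-157) in the wrist view, with the tongue end showing above it. Next is the handle, with the jaws turned to lie across the bar.

```bash
python3 -m jog '[{"rotation":[0,0,-9],"travel":[-16,8,0],"jaw":0.7},{"rotation":[0,0,-9],"travel":[-15,10,0],"jaw":0.7},{"rotation":[0,0,-9],"travel":[-15,10,0],"jaw":0.7},{"rotation":[0,0,-9],"travel":[-15,10,0],"jaw":0.7},{"rotation":[0,0,-9],"travel":[-15,10,0],"jaw":0.7},{"rotation":[0,0,-9],"travel":[-15,10,0],"jaw":0.7},{"rotation":[0,0,-9],"travel":[-10,10,0],"jaw":0.7},{"rotation":[0,0,-9],"travel":[-10,9,0],"jaw":0.7}]'
python3 -m jog '[{"rotation":[0,0,-9],"travel":[0,0,-20],"jaw":0.7},{"rotation":[0,0,-9],"travel":[0,0,-40],"jaw":0.4},{"rotation":[0,0,0],"travel":[0,0,-20],"jaw":0.2},{"rotation":[0,0,0],"travel":[0,0,0],"jaw":0.2},{"rotation":[0,0,0],"travel":[0,0,0],"jaw":0.2}]'
python3 - <<'E'
from h import *
o=bot.get_obs(); print(o["ee_pos"],o["tcp_rot"],o["q"])
im=bot.camera("wrist"); P=cam("wrist")
np.savez("w7.npz",im=im,K=P[0],d=P[1],V=P[2])
cv2.imwrite("pics/w7.png",im[:,:,::-1])
E
```

```text
time: 13.2
ee_pos: [0.4844, -0.1013, 0.2117]
tcp_rot: [-90.0, 0.0, -68.8]
wrist_force: [0.0, 0.1, -0.4]
opening: 0.0728
time: 13.82
ee_pos: [0.4853, -0.102, 0.133]
tcp_rot: [-90.0, -0.0, -86.5]
wrist_force: [0.4, -1.2, 0.3]
opening: 0.0512
[ 0.48528644 -0.10204619  0.13296001] [-8.99536057e+01 -1.12889231e-02 -8.65150410e+01] [-1.18759687e+01 -3.30646658e+00 -9.17569007e+00  8.40830492e+01
  1.40413664e-03  1.64639068e+02]
```

View pics/w7.png

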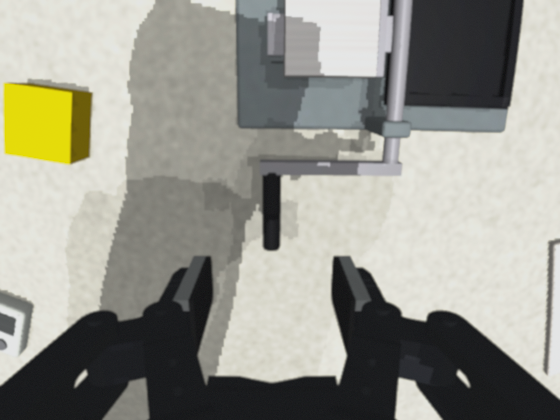

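Run:
```python
from h import *
d=np.load("w7.npz"); P=(d["K"],d["d"],d["V"])
h=onplane(P,[[271.8,175],[271.3,249]],.052); print(h.round(4),h.mean(0),np.linalg.norm(h[1]-h[0]))
ey=np.array([-np.sin(np.radians(3.5)),np.cos(np.radians(3.5))])
t=np.radians(np.arange(0,181,7.5)); a=75*np.cos(t); z=75*np.sin(t)
for i in range(24): print(i, (np.diff(a)[i]*ey).round(1), np.diff(z)[i].round(1))
```

```text
[[ 0.5105 -0.1017  0.052 ]
 [ 0.4599 -0.1045  0.052 ]] [ 0.48520238 -0.10311496  0.052     ] 0.050668579320600614
0 [ 0.  -0.6] 9.8
1 [ 0.1 -1.9] 9.6
2 [ 0.2 -3.1] 9.3
3 [ 0.3 -4.3] 8.8
4 [ 0.3 -5.4] 8.2
5 [ 0.4 -6.5] 7.4
6 [ 0.5 -7.4] 6.5
7 [ 0.5 -8.1] 5.5
8 [ 0.5 -8.8] 4.3
9 [ 0.6 -9.3] 3.2
10 [ 0.6 -9.6] 1.9
11 [ 0.6 -9.8] 0.6
12 [ 0.6 -9.8] -0.6
13 [ 0.6 -9.6] -1.9
14 [ 0.6 -9.3] -3.2
15 [ 0.5 -8.8] -4.3
16 [ 0.5 -8.1] -5.5
17 [ 0.5 -7.4] -6.5
18 [ 0.4 -6.5] -7.4
19 [ 0.3 -5.4] -8.2
20 [ 0.3 -4.3] -8.8
21 [ 0.2 -3.1] -9.3
22 [ 0.1 -1.9] -9.6
23 [ 0.  -0.6] -9.8
```

```bash
python3 -m jog '[{"rotation":[0,0,0],"travel":[-1,-0.7,-40],"jaw":0.2},{"rotation":[0,0,0],"travel":[0,0,-35],"jaw":0.2},{"rotation":[0,0,0],"travel":[0,0,-20],"jaw":0.2},{"rotation":[0,0,0],"travel":[0,0,-7],"jaw":0.2},{"rotation":[0,0,0],"travel":[0,0,0],"jaw":-0.3},{"rotation":[0,0,0],"travel":[0,0,0],"jaw":-0.6},{"rotation":[0,0,0],"travel":[0,0,0],"jaw":-0.8},{"rotation":[0,0,0],"travel":[0,0,0],"jaw":-1}]' 20
python3 -m jog '[{"rotation":[0,0,0],"travel":[0,0,0],"jaw":-1},{"rotation":[0,0,0],"travel":[0,0,0],"jaw":-1},{"rotation":[0,0,0],"travel":[0,0,0],"jaw":-1}]'
python3 - <<'E'
from h import *
cv2.imwrite("pics/s8.png",cv2.resize(bot.camera("side")[200:340,220:400,::-1],None,fx=4,fy=4,interpolation=cv2.INTER_CUBIC))
E
```

```text
time: 14.88
ee_pos: [0.4847, -0.1018, 0.0313]
tcp_rot: [-89.9, 0.1, -86.5]
wrist_force: [-0.6, 7.5, 3.9]
opening: 0.0113
time: 15.25
ee_pos: [0.4847, -0.1019, 0.0313]
tcp_rot: [-89.9, 0.1, -86.5]
wrist_force: [-1.0, 8.3, 4.0]
opening: 0.0109
```

View pics/s8.png

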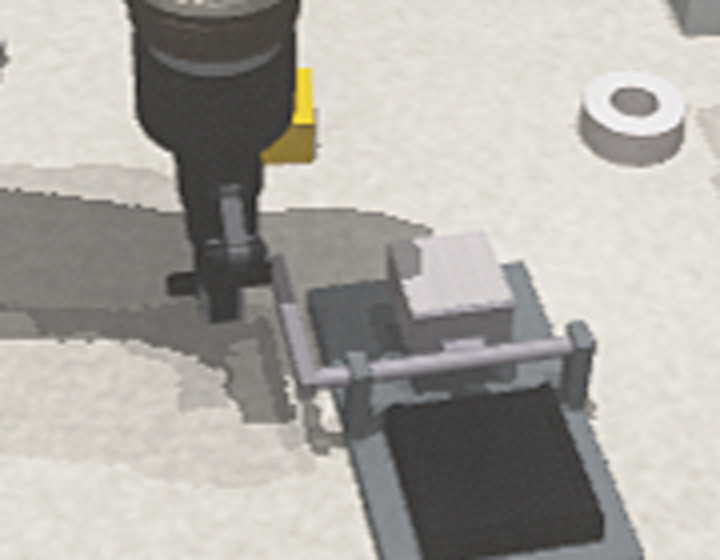

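```bash
python3 -m jog '[{"rotation":[0,0,0],"travel":[0,1,0],"jaw":-1},{"rotation":[0,0,0],"travel":[0,0,0],"jaw":-1}]'
python3 -m jog '[{"rotation":[0,0,0],"travel":[0,-0.6,9.8],"jaw":-1},{"rotation":[0,0,0],"travel":[0.1,-1.9,9.6],"jaw":-1},{"rotation":[0,0,0],"travel":[0.2,-3.1,9.3],"jaw":-1}]'
```

```text
time: 15.55
ee_pos: [0.4848, -0.1018, 0.0313]
tcp_rot: [-89.9, 0.0, -86.5]
wrist_force: [-1.4, 3.9, 7.1]
opening: 0.0113
time: 15.92
ee_pos: [0.4849, -0.1065, 0.0592]
tcp_rot: [-89.9, 0.2, -86.5]
wrist_force: [2.7, 8.2, -1.8]
opening: 0.0114
```

```bash
python3 -m jog '[{"rotation":[0,0,0],"travel":[0.3,-3.9,8.8],"jaw":-1},{"rotation":[0,0,0],"travel":[0.3,-5.2,8.2],"jaw":-1},{"rotation":[0,0,0],"travel":[0.4,-6.5,7.4],"jaw":-1}]'
python3 - <<'E'
from h import *
cv2.imwrite("pics/s9.png",cv2.resize(bot.camera("side")[200:340,220:400,::-1],None,fx=4,fy=4,interpolation=cv2.INTER_CUBIC))
E
```

```text
time: 16.3
ee_pos: [0.4857, -0.1205, 0.0846]
tcp_rot: [-89.9, 0.4, -86.4]
wrist_force: [-2.7, 20.0, 11.3]
opening: 0.0112
```

View pics/s9.png

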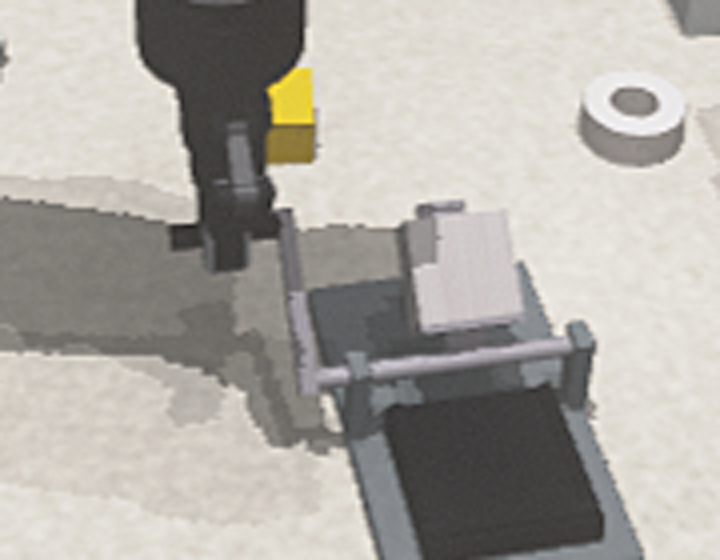

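```bash
python3 -m jog '[{"rotation":[0,0,0],"travel":[0,1.5,1],"jaw":-1},{"rotation":[0,0,0],"travel":[0,0,0],"jaw":-1}]'
```

```text
time: 16.6
ee_pos: [0.4858, -0.1206, 0.0851]
tcp_rot: [-89.9, 0.1, -86.5]
wrist_force: [-0.5, 9.7, 4.7]
opening: 0.0112
```

```bash
python3 -m jog '[{"rotation":[0,0,0],"travel":[0.4,-6.0,6.8],"jaw":-1},{"rotation":[0,0,0],"travel":[0.5,-7.8,5.9],"jaw":-1},{"rotation":[0,0,0],"travel":[0.5,-8.6,4.8],"jaw":-1}]'
python3 - <<'E'
from h import *
cv2.imwrite("pics/s10.png",cv2.resize(bot.camera("side")[200:340,220:400,::-1],None,fx=4,fy=4,interpolation=cv2.INTER_CUBIC))
E
```

```text
time: 16.98
ee_pos: [0.4871, -0.143, 0.1032]
tcp_rot: [-89.9, 0.1, -86.5]
wrist_force: [0.2, 7.5, 5.6]
opening: 0.0108
```

View pics/s10.png

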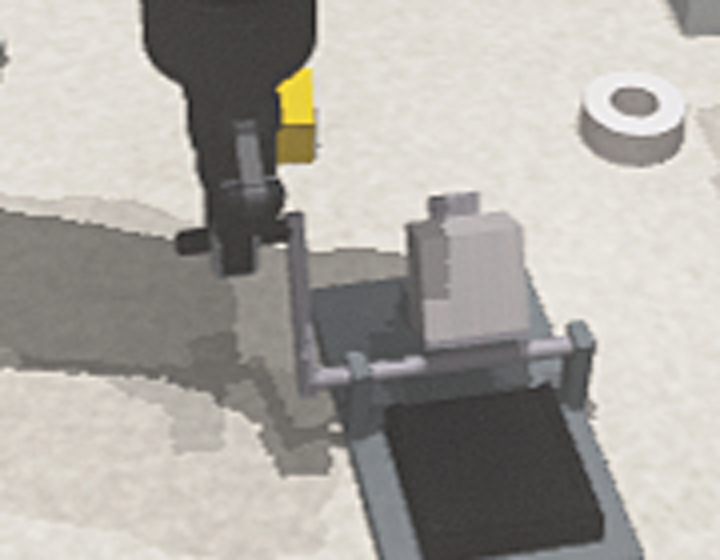

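```bash
python3 -m jog '[{"rotation":[0,0,0],"travel":[0.5,-9.2,3.7],"jaw":-1},{"rotation":[0,0,0],"travel":[0.6,-9.5,2.5],"jaw":-1},{"rotation":[0,0,0],"travel":[0.6,-9.7,1.2],"jaw":-1},{"rotation":[0,0,0],"travel":[0.6,-9.8,-0.1],"jaw":-1}]'
```

```text
time: 17.52
ee_pos: [0.4893, -0.1829, 0.1092]
tcp_rot: [-90.0, -0.0, -86.6]
wrist_force: [2.1, 2.4, -0.4]
opening: 0.011
```

```bash
python3 -m jog '[{"rotation":[0,0,0],"travel":[0.6,-9.7,-1.4],"jaw":-1},{"rotation":[0,0,0],"travel":[0.5,-9.5,-2.6],"jaw":-1},{"rotation":[0,0,0],"travel":[0.5,-9.0,-3.8],"jaw":-1},{"rotation":[0,0,0],"travel":[0.5,-8.5,-5.0],"jaw":-1}]'
python3 - <<'E'
from h import *
cv2.imwrite("pics/s11.png",cv2.resize(bot.camera("side")[200:340,220:400,::-1],None,fx=4,fy=4,interpolation=cv2.INTER_CUBIC))
E
```

```text
time: 18.02
ee_pos: [0.4911, -0.2197, 0.0957]
tcp_rot: [-90.0, -0.0, -86.6]
wrist_force: [0.9, 1.3, 1.9]
opening: 0.0112
```

View pics/s11.png

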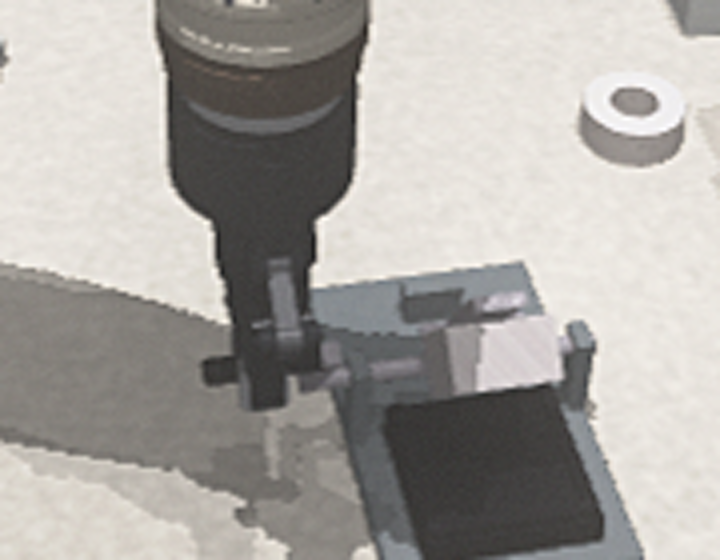

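```bash
python3 -m jog '[{"rotation":[0,0,0],"travel":[0.5,-7.7,-6.0],"jaw":-1},{"rotation":[0,0,0],"travel":[0.4,-6.9,-7.0],"jaw":-1},{"rotation":[0,0,0],"travel":[0.3,-5.9,-7.8],"jaw":-1},{"rotation":[0,0,0],"travel":[0.3,-4.8,-8.6],"jaw":-1}]'
python3 - <<'E'
from h import *
cv2.imwrite("pics/s12.png",cv2.resize(bot.camera("side")[200:340,220:400,::-1],None,fx=4,fy=4,interpolation=cv2.INTER_CUBIC))
E
```

```text
time: 18.58
ee_pos: [0.4925, -0.2446, 0.0661]
tcp_rot: [-90.0, 0.0, -86.6]
wrist_force: [-0.6, 2.9, 2.1]
opening: 0.0108
```

View pics/s12.png

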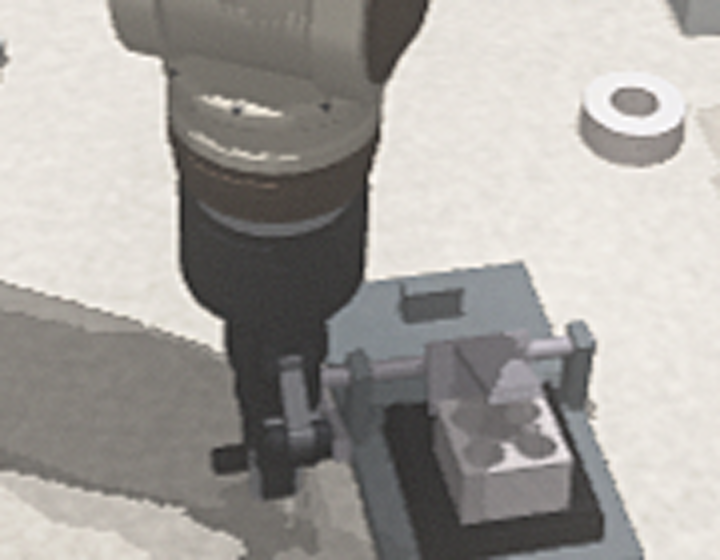

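The block has landed flat with its wells up. I continue to the stop.

```bash
python3 -m jog '[{"rotation":[0,0,0],"travel":[0.2,-3.7,-9.1],"jaw":-1},{"rotation":[0,0,0],"travel":[0.1,-2.5,-9.4],"jaw":-1},{"rotation":[0,0,0],"travel":[0,0,0],"jaw":-1}]'
python3 -m jog '[{"rotation":[0,0,0],"travel":[0,-1,-5],"jaw":-1},{"rotation":[0,0,0],"travel":[0,-0.2,-5],"jaw":-1},{"rotation":[0,0,0],"travel":[0,0,0],"jaw":-1}]'
python3 -m jog '[{"rotation":[0,0,0],"travel":[0,0,-2],"jaw":-1},{"rotation":[0,0,0],"travel":[0,0,0],"jaw":-1}]'
python3 - <<'E'
from h import *
cv2.imwrite("pics/s13.png",cv2.resize(bot.camera("side")[200:340,220:400,::-1],None,fx=4,fy=4,interpolation=cv2.INTER_CUBIC))
E
```

```text
time: 19.0
ee_pos: [0.4928, -0.2505, 0.0473]
tcp_rot: [-90.0, 0.0, -86.6]
wrist_force: [0.8, 2.0, -1.0]
opening: 0.0115
time: 19.38
ee_pos: [0.4929, -0.2515, 0.0381]
tcp_rot: [-90.0, 0.0, -86.5]
wrist_force: [0.2, 4.5, 0.9]
opening: 0.011
time: 19.62
ee_pos: [0.493, -0.2516, 0.0377]
tcp_rot: [-90.0, -0.0, -86.5]
wrist_force: [-5.0, 6.3, 13.5]
opening: 0.0112
```

View pics/s13.png

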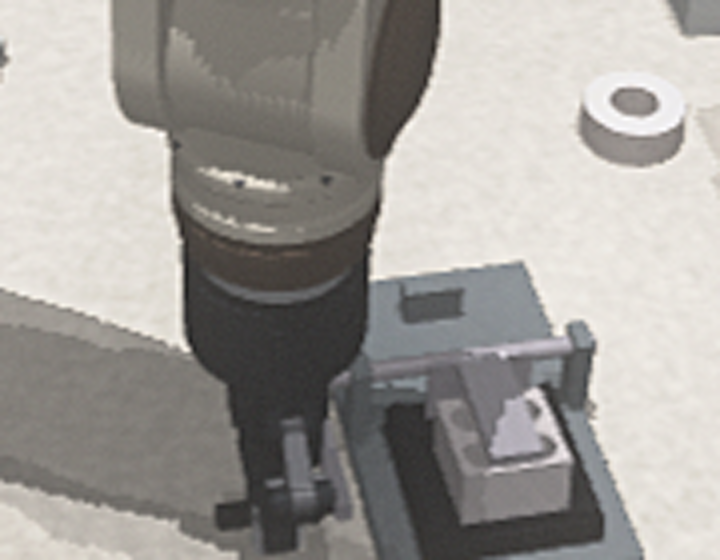

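```bash
python3 -m jog '[{"rotation":[0,0,0],"travel":[0,0,1.5],"jaw":-1},{"rotation":[0,0,0],"travel":[0,0,0],"jaw":-0.6},{"rotation":[0,0,0],"travel":[0,0,0],"jaw":0},{"rotation":[0,0,0],"travel":[0,0,0],"jaw":0.2},{"rotation":[0,0,0],"travel":[0,0,0],"jaw":0.2},{"rotation":[0,0,0],"travel":[0,0,0],"jaw":0.2},{"rotation":[0,0,0],"travel":[0,0,0],"jaw":0.2}]'
python3 -m jog '[{"rotation":[0,0,0],"travel":[0,0,15],"jaw":0.3},{"rotation":[0,0,0],"travel":[0,0,30],"jaw":0.3},{"rotation":[0,0,0],"travel":[0,0,40],"jaw":0.3},{"rotation":[0,0,0],"travel":[0,0,50],"jaw":0.3},{"rotation":[0,0,0],"travel":[-30,0,40],"jaw":0.3},{"rotation":[0,0,0],"travel":[-40,0,20],"jaw":0.3},{"rotation":[0,0,0],"travel":[-20,0,0],"jaw":0.3},{"rotation":[0,0,0],"travel":[0,0,0],"jaw":0.3}]'
python3 - <<'E'
from h import *
o=bot.get_obs(); print(o["ee_pos"],o["wrist_force"])
cv2.imwrite("pics/s14.png",cv2.resize(bot.camera("side")[200:360,220:400,::-1],None,fx=3.5,fy=3.5,interpolation=cv2.INTER_CUBIC))
cv2.imwrite("pics/t14.png",cv2.resize(bot.camera("top")[140:280,300:460,::-1],None,fx=4,fy=4,interpolation=cv2.INTER_CUBIC))
cv2.imwrite("pics/w14.png",bot.camera("wrist")[:,:,::-1])
E
```

```text
time: 20.55
ee_pos: [0.493, -0.2517, 0.0378]
tcp_rot: [-90.0, -0.0, -86.6]
wrist_force: [-0.7, -0.2, 1.3]
opening: 0.0514
time: 21.55
ee_pos: [0.4023, -0.2519, 0.2345]
tcp_rot: [-89.9, -0.1, -86.6]
wrist_force: [0.0, 0.2, -0.8]
opening: 0.0555
[ 0.4023422  -0.25186442  0.23453722] [ 0.01339664  0.24389664 -0.80214051]
```

View pics/s14.png

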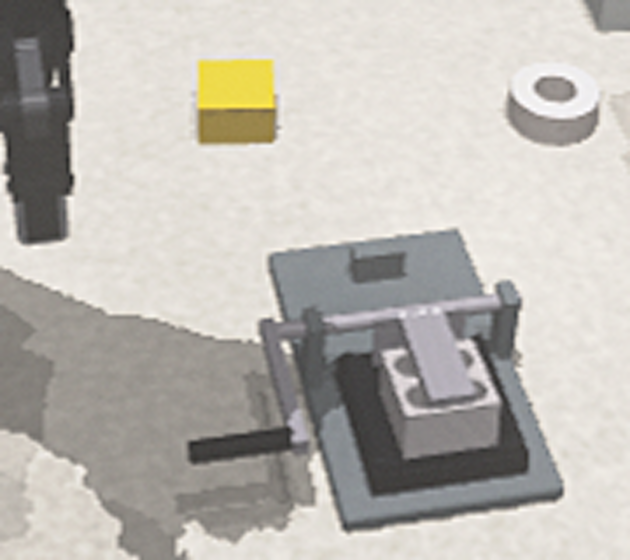

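View pics/t14.png

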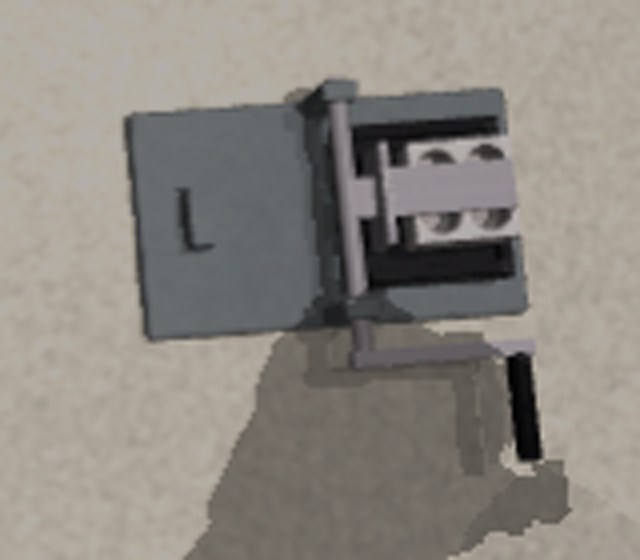

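View pics/w14.png

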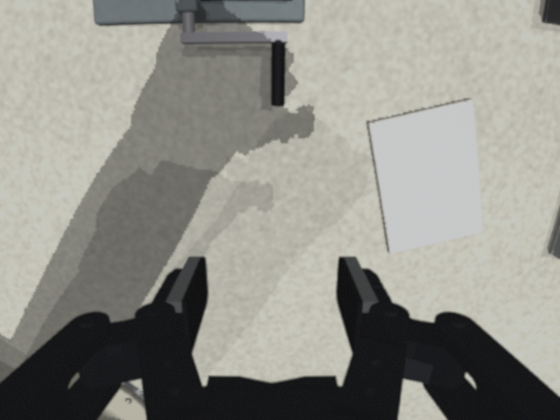

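```bash
python3 -m jog '[{"rotation":[0,0,0],"travel":[45,8,5],"jaw":0.3},{"rotation":[0,0,0],"travel":[50,8,5],"jaw":0.3},{"rotation":[0,0,0],"travel":[45,8,0],"jaw":0.3},{"rotation":[0,0,0],"travel":[30,8,0],"jaw":0.3},{"rotation":[0,0,0],"travel":[0,0,0],"jaw":0.3},{"rotation":[0,0,0],"travel":[0,0,0],"jaw":0.3}]'
python3 - <<'E'
from h import *
im=bot.camera("wrist"); P=cam("wrist")
np.savez("w15.npz",im=im,K=P[0],d=P[1],V=P[2])
cv2.imwrite("pics/w15.png",cv2.resize(im[60:280,130:420,::-1],None,fx=2.7,fy=2.7,interpolation=cv2.INTER_CUBIC))
E
```

```text
time: 22.45
ee_pos: [0.5728, -0.2195, 0.2422]
tcp_rot: [-90.1, 0.0, -86.5]
wrist_force: [0.2, 0.3, 0.2]
opening: 0.0556
```

View pics/w15.png

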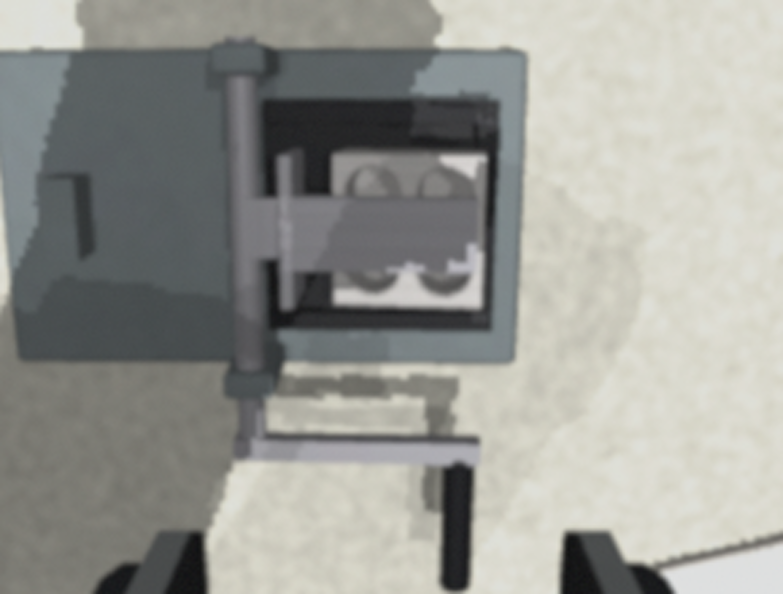

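Run:
```python
from h import *
d=np.load("w15.npz"); P=(d["K"],d["d"],d["V"])
px=lambda a:np.array(a,float)/2.7+[130,60]-.32
ex=np.array([np.cos(np.radians(3.5)),np.sin(np.radians(3.5))]); ey=np.array([-ex[1],ex[0]])
rod=onplane(P,px([[247,90],[247,350]]),.05)[:,:2]; h=rod.mean(0); print(rod)
b=onplane(P,px([[332,152],[488,152],[484,308],[332,306]]),.058)[:,:2]
print("block ey",((b-h)@ey).round(4),"ex",((b-h)@ex).round(4))
n=onplane(P,px([[264,100],[497,100],[490,328],[270,328]]),.033)[:,:2]
print("nest ey",((n-h)@ey).round(4),"ex",((n-h)@ex).round(4))
print([np.linalg.norm(b[i]-b[(i+1)%4]).round(4) for i in range(4)])
# PnP top face tilt
L=np.array([[-25,25,0],[-25,-25,0],[25,-25,0],[25,25,0]],float)/1000
L=np.array([[25,25,0],[25,-25,0],[-25,-25,0],[-25,25,0]],float)/1000
ok,rs,ts,er=cv2.solvePnPGeneric(L,px([[332,152],[488,152],[484,308],[332,306]]).reshape(-1,1,2),P[0],P[1],flags=cv2.SOLVEPNP_IPPE)
for r,t,e in zip(rs,ts,er):
    R=cv2.Rodrigues(r)[0]; Rw=P[2][:3,:3].T@np.diag([1,-1,-1])@R
    tw=P[2][:3,:3].T@((np.diag([1,-1,-1])@t).ravel()-P[2][:3,3]); print("normal",Rw[:,2].round(3),tw.round(4),e)
```

```text
[[ 0.64382658 -0.17142952]
 [ 0.55506661 -0.17349213]]
block ey [-0.0298 -0.0807 -0.0808 -0.0291] ex [ 0.0246  0.0247 -0.0274 -0.0267]
nest ey [-0.0052 -0.086  -0.0859 -0.0047] ex [ 0.0409  0.0408 -0.0406 -0.0406]
[np.float64(0.0509), np.float64(0.0521), np.float64(0.0517), np.float64(0.0514)]
normal [0.21  0.087 0.974] [ 0.6032 -0.2271  0.0665] [0.17086975]
normal [ 0.071 -0.02   0.997] [ 0.603  -0.2273  0.0666] [0.1898891]
```

Run:
```python
from h import *
S=cam("side"); im=bot.camera("side")[:,:,::-1]
np.save("s16.npy",im)
ex=np.array([np.cos(np.radians(3.5)),np.sin(np.radians(3.5)),0]); ey=np.array([-ex[1],ex[0],0]); ez=np.array([0,0,1.])
h=np.array([.5994,-.1725,0])
x0,y0,f=290,260,8
c=cv2.resize(im[y0:y0+70,x0:x0+80],None,fx=f,fy=f,interpolation=cv2.INTER_CUBIC)
cv2.imwrite("pics/s16a.png",c)
def draw(c,z0,tilt,col):
    pts=[]
    for (a,b,zz) in [(-.0265,-.0300,.03),(.0235,-.0300,.03),(.0235,-.080,.03),(-.0265,-.080,.03),(-.0265,-.080,0),(.0235,-.080,0)]:
        z=z0+zz+tilt*(-.03-b)/.05
        pts.append(h+ex*a+ey*b+ez*z)
    p=((proj(S,pts)-[x0,y0]+.5)*f).astype(int)
    for i,j in [(0,1),(1,2),(2,3),(3,0),(3,4),(4,5),(5,2)]: cv2.line(c,tuple(map(int,p[i])),tuple(map(int,p[j])),col,1)
c2=c.copy(); draw(c2,.028,0,(0,255,0)); draw(c2,.028,.006,(0,0,255)); cv2.imwrite("pics/s16b.png",c2)
```

```text
(no output)
```

View pics/s16a.png

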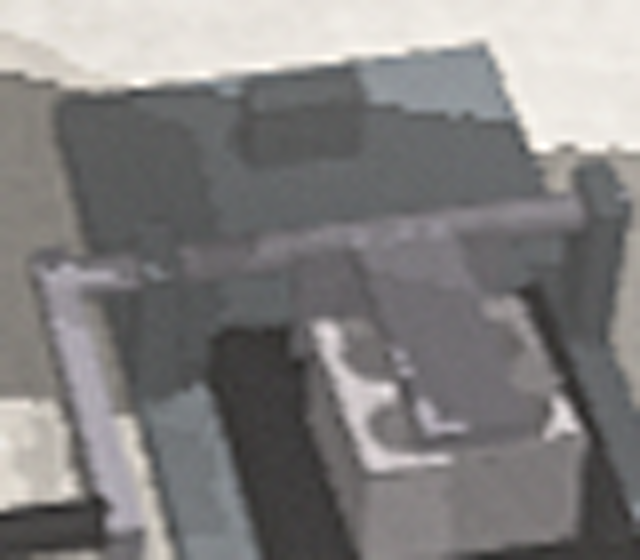

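View pics/s16b.png

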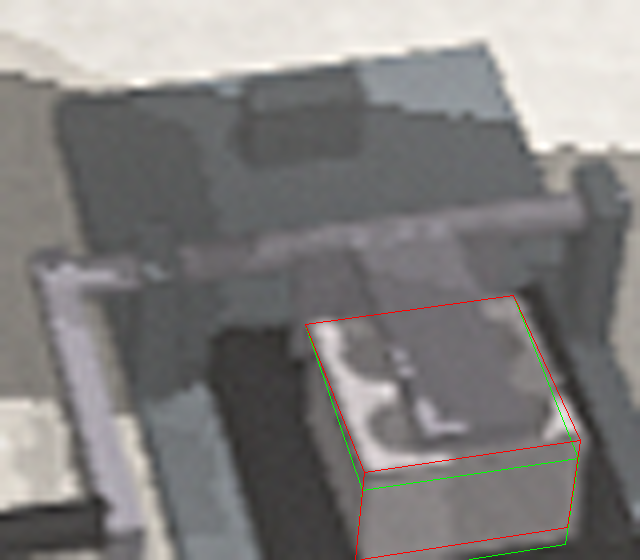

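Run:
```python
from h import *
S=cam("side"); im=np.load("s16.npy")
ex=np.array([np.cos(np.radians(3.5)),np.sin(np.radians(3.5)),0]); ey=np.array([-ex[1],ex[0],0]); ez=np.array([0,0,1.])
h=np.array([.5994,-.1725,0])
x0,y0,f=295,270,7
c=cv2.resize(im[y0:y0+82,x0:x0+95],None,fx=f,fy=f,interpolation=cv2.INTER_CUBIC)
cv2.imwrite("pics/s17a.png",c)
def L(q,col,closed=True):
    p=((proj(S,[h+ex*a+ey*b+ez*z for a,b,z in q])-[x0,y0]+.5)*f).astype(int)
    cv2.polylines(c,[p.reshape(-1,1,2).astype(np.int32)],closed,col,1)
L([(-.06,0,.05),(.05,0,.05)],(255,0,255),False)
L([(-.0406,-.0860,.033),(.0408,-.086,.033),(.0409,-.005,.033),(-.0406,-.005,.033)],(0,255,255))
L([(-.034,-.080,.033),(.034,-.08,.033),(.034,-.012,.033),(-.034,-.012,.033)],(255,255,0))
cv2.imwrite("pics/s17b.png",c)
```

```text
(no output)
```

View pics/s17a.png

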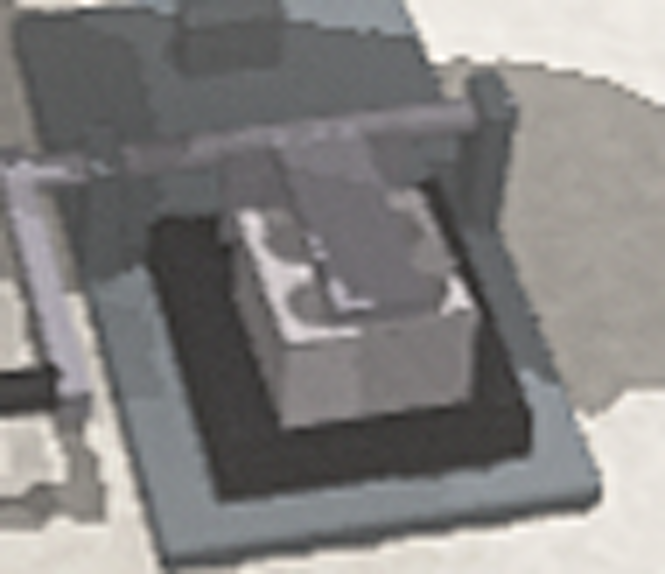

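View pics/s17b.png

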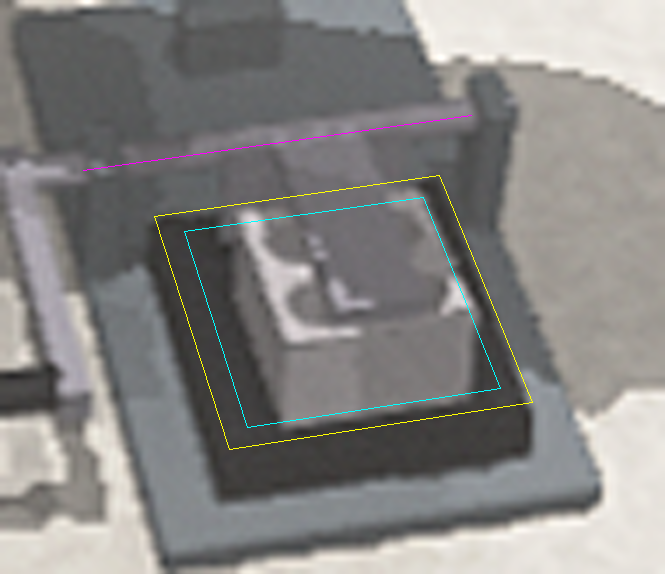

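```bash
python3 -m jog '[{"rotation":[0,0,0],"travel":[0,-40,-20],"jaw":0.3},{"rotation":[0,0,0],"travel":[0,-40,-40],"jaw":0.3},{"rotation":[0,0,0],"travel":[0,-10,-40],"jaw":0.3},{"rotation":[0,0,0],"travel":[0,0,0],"jaw":0.3},{"rotation":[0,0,0],"travel":[0,0,0],"jaw":0.3}]'
python3 - <<'E'
from h import *
im=bot.camera("wrist"); P=cam("wrist")
np.savez("w18.npz",im=im,K=P[0],d=P[1],V=P[2])
cv2.imwrite("pics/w18.png",im[:,:,::-1])
cv2.imwrite("pics/w18z.png",cv2.resize(im[60:280,50:300,::-1],None,fx=3,fy=3,interpolation=cv2.INTER_CUBIC))
E
```

```text
time: 23.18
ee_pos: [0.5731, -0.3096, 0.1451]
tcp_rot: [-89.9, -0.1, -86.6]
wrist_force: [-0.7, 1.0, -0.7]
opening: 0.0557
```

View pics/w18.png

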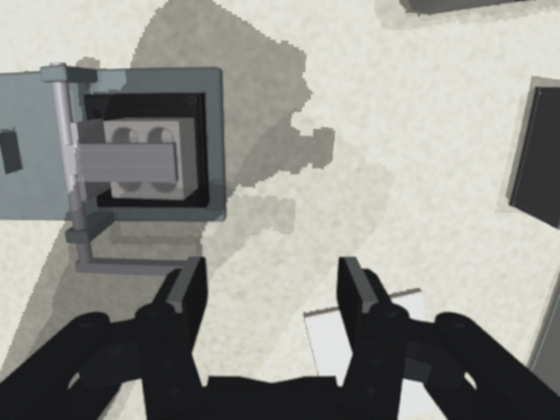

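View pics/w18z.png

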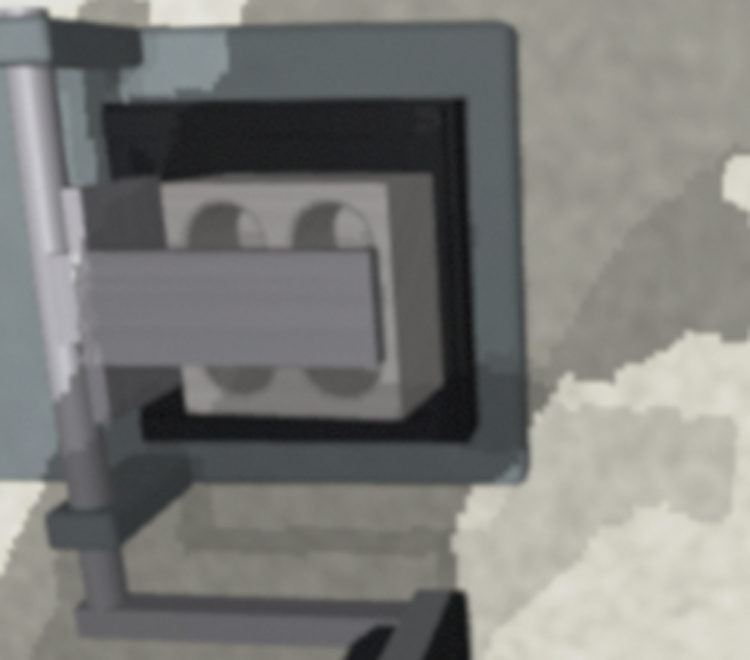

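Run:
```python
from h import *
from scipy.spatial.transform import Rotation as Ro
d=np.load("w18.npz"); P=(d["K"],d["d"],d["V"])
px=lambda a:np.array(a,float)/3+[50,60]-.33
uv=px([[162,183],[388,181],[405,418],[187,412],[434,174],[443,385]])
# local: x=jig x, y=jig y
L=np.array([[25,25,15],[25,-25,15],[-25,-25,15],[-25,25,15],[25,-25,-15],[-25,-25,-15]])/1000
from scipy.optimize import least_squares
def M(p): return p[:3]+L@Ro.from_euler('zyx',[3.5+p[3],p[4],p[5]],degrees=True).as_matrix().T
for fr in (0,1):
    def f(p):
        q=p.copy()
        if fr==0: q[4:]=0
        return (proj(P,M(q))-uv).ravel()
    r=least_squares(f,[.6,-.228,.043,0,0,0],x_scale=[.01,.01,.01,1,1,1]); print(r.x.round(4),np.abs(r.fun).max().round(2),(r.fun**2).mean()**.5)
ex=np.array([np.cos(np.radians(3.5)),np.sin(np.radians(3.5))]); ey=np.array([-ex[1],ex[0]])
rod=onplane(P,px([[30,90],[85,480]]),.05)[:,:2]; print("rod",rod, "block-hinge",(r.x[:2]-rod.mean(0))@ey,(r.x[:2]-rod.mean(0))@ex)
n=onplane(P,px([[465,100],[475,440],[107,105],[143,440],[447,110]]),.033)[:,:2]; print("nest",((n-rod.mean(0))@ey).round(4))
b=onplane(P,px([[515,25],[525,480]]),.012)[:,:2]; print("base edge",b)
```

```text
[ 0.6026 -0.2282  0.0458 -0.7685  0.      0.    ] 3.07 1.3895522756799068
[ 0.6026 -0.2289  0.046  -0.0066  0.7828 -5.5249] 0.43 0.21179905249322398
rod [[ 0.64419283 -0.16879239]
 [ 0.5550967  -0.17366869]] block-hinge -0.05775642535659525 -0.0005975761491684162
nest [-0.0923 -0.0907 -0.0088 -0.0069 -0.0881]
base edge [[ 0.66362007 -0.268892  ]
 [ 0.54782228 -0.27436212]]
```

The wrist-view fit (0.4 px residual) shows the block tilted about 5.5°. Its outer bottom edge is sitting on the nest's 5 mm outer lip, so it isn't flat. I'll nudge it towards the hinge with the fingers shut until it drops off the lip.

```bash
python3 -m jog '[{"rotation":[0,0,0],"travel":[15,10,0],"jaw":-1},{"rotation":[0,0,0],"travel":[14,16,0],"jaw":-1},{"rotation":[0,0,0],"travel":[0,0,-30],"jaw":-1},{"rotation":[0,0,0],"travel":[0,0,-35],"jaw":-1},{"rotation":[0,0,0],"travel":[0,0,-25],"jaw":-1},{"rotation":[0,0,0],"travel":[0,0,-14],"jaw":-1},{"rotation":[0,0,0],"travel":[0,0,-4],"jaw":-1},{"rotation":[0,0,0],"travel":[0,0,0],"jaw":-1}]'
python3 - <<'E'
from h import *
im=bot.camera("wrist"); cv2.imwrite("pics/w19.png",im[:,:,::-1])
cv2.imwrite("pics/s19.png",cv2.resize(bot.camera("side")[240:360,270:410,::-1],None,fx=4.5,fy=4.5,interpolation=cv2.INTER_CUBIC))
E
```

```text
time: 24.22
ee_pos: [0.6025, -0.2836, 0.0356]
tcp_rot: [-90.0, -0.0, -86.5]
wrist_force: [0.2, -0.3, 0.4]
opening: -0.0002
```

View pics/w19.png

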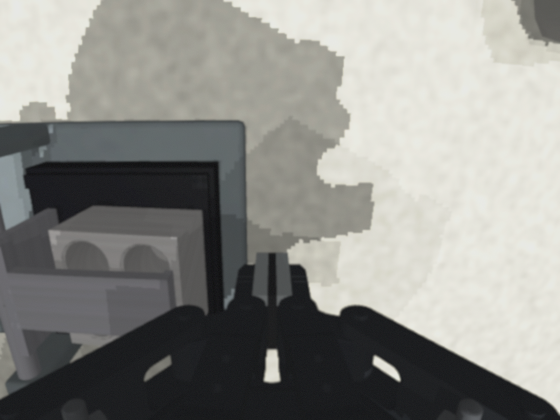

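View pics/s19.png

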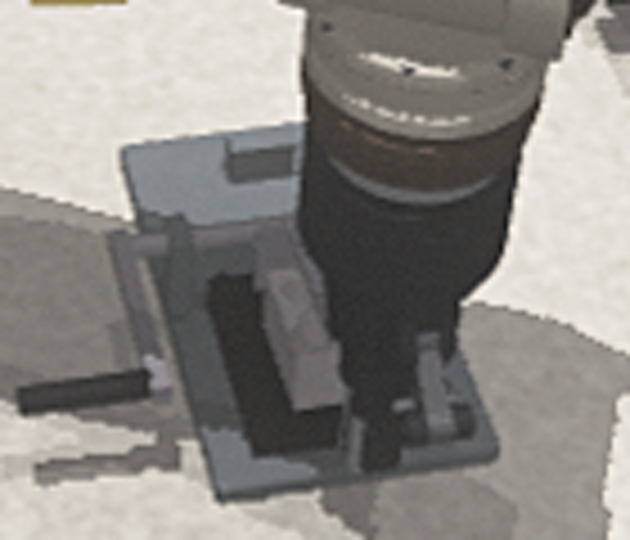

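```bash
python3 -m jog '[{"rotation":[0,0,0],"travel":[0,3,2],"jaw":-1},{"rotation":[0,0,0],"travel":[0,4,0],"jaw":-1},{"rotation":[0,0,0],"travel":[0,3,0],"jaw":-1},{"rotation":[0,0,0],"travel":[0,0,0],"jaw":-1}]' | grep -E "pos|force"
for i in 1 2; do python3 -m jog '[{"rotation":[0,0,0],"travel":[0,1.5,0],"jaw":-1},{"rotation":[0,0,0],"travel":[0,0,0],"jaw":-1}]' | grep -E "pos|force"; done
```

```text
ee_pos: [0.602, -0.2734, 0.0368]
wrist_force: [0.3, -1.4, 0.3]
ee_pos: [0.602, -0.2721, 0.0368]
wrist_force: [-0.3, 0.0, 0.3]
ee_pos: [0.602, -0.2707, 0.0368]
wrist_force: [0.2, 0.3, 0.1]
```

```bash
python3 -m jog '[{"rotation":[0,0,0],"travel":[0,1.5,0.7],"jaw":-1},{"rotation":[0,0,0],"travel":[0,0,0],"jaw":-1}]' | grep -E "pos|force"
python3 -m jog '[{"rotation":[0,0,0],"travel":[0,1.5,0],"jaw":-1},{"rotation":[0,0,0],"travel":[0,0,0],"jaw":-1}]' | grep -E "pos|force"
python3 - <<'E'
from h import *
im=bot.camera("wrist"); cv2.imwrite("pics/w20.png",cv2.resize(im[100:330,0:330,::-1],None,fx=2.4,fy=2.4))
E
```

```text
ee_pos: [0.602, -0.2691, 0.0375]
wrist_force: [0.0, -0.2, 1.3]
ee_pos: [0.602, -0.2676, 0.0375]
wrist_force: [0.5, 0.7, -0.9]
```

View pics/w20.png

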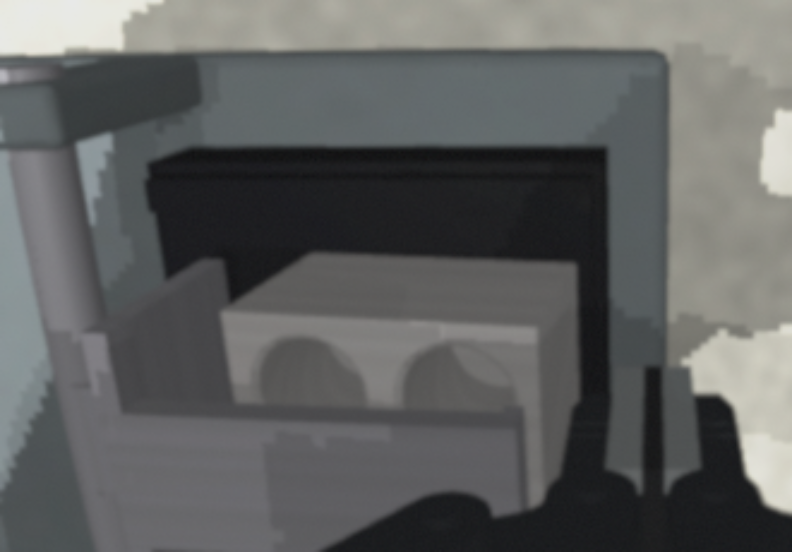

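```bash
for i in 1 2 ; do python3 -m jog '[{"rotation":[0,0,0],"travel":[0,1.5,0],"jaw":-1},{"rotation":[0,0,0],"travel":[0,0,0],"jaw":-1}]' | grep -E "pos|force"; done
```

```text
ee_pos: [0.602, -0.2661, 0.0375]
wrist_force: [-0.1, -0.1, 0.4]
ee_pos: [0.602, -0.2647, 0.0375]
wrist_force: [0.4, 0.0, -0.7]
```

```bash
for i in 1 2 ; do python3 -m jog '[{"rotation":[0,0,0],"travel":[0,1.5,0],"jaw":-1},{"rotation":[0,0,0],"travel":[0,0,0],"jaw":-1}]' | grep -E "pos|force"; done
python3 - <<'E'
from h import *
im=bot.camera("wrist"); cv2.imwrite("pics/w21.png",cv2.resize(im[100:330,0:330,::-1],None,fx=2.4,fy=2.4))
E
```

```text
ee_pos: [0.6019, -0.2631, 0.0374]
wrist_force: [0.1, -0.5, -0.6]
ee_pos: [0.6019, -0.2621, 0.0376]
wrist_force: [0.1, -5.0, -1.3]
```

View pics/w21.png

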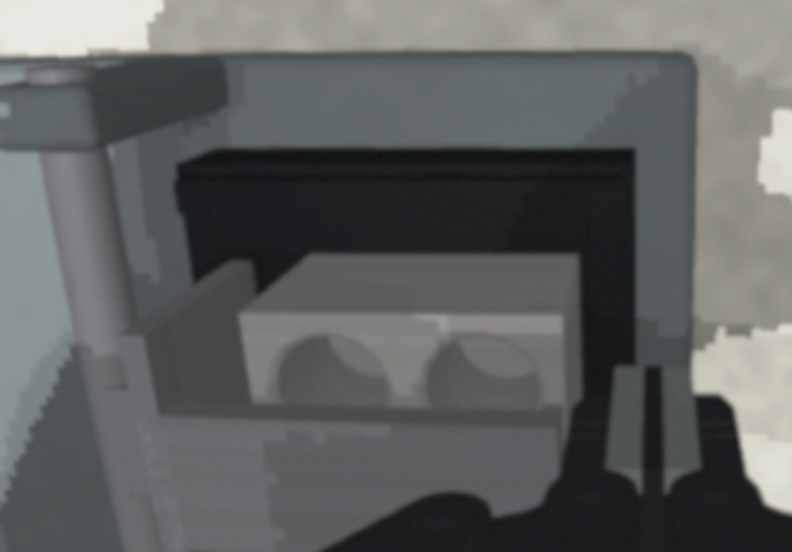

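```bash
python3 -m jog '[{"rotation":[0,0,0],"travel":[0,-5,0],"jaw":-1},{"rotation":[0,0,0],"travel":[0,-15,0],"jaw":-1},{"rotation":[0,0,0],"travel":[0,-15,10],"jaw":-1},{"rotation":[0,0,0],"travel":[-10,-10,40],"jaw":-1},{"rotation":[0,0,0],"travel":[-15,0,50],"jaw":-1},{"rotation":[0,0,0],"travel":[0,0,10],"jaw":-1},{"rotation":[0,0,0],"travel":[0,0,0],"jaw":-1},{"rotation":[0,0,0],"travel":[0,0,0],"jaw":-1}]'
python3 - <<'E'
from h import *
im=bot.camera("wrist"); P=cam("wrist")
np.savez("w22.npz",im=im,K=P[0],d=P[1],V=P[2])
cv2.imwrite("pics/w22z.png",cv2.resize(im[60:280,50:300,::-1],None,fx=3,fy=3,interpolation=cv2.INTER_CUBIC))
cv2.imwrite("pics/s22.png",cv2.resize(bot.camera("side")[240:360,270:410,::-1],None,fx=4.5,fy=4.5,interpolation=cv2.INTER_CUBIC))
E
```

```text
time: 27.92
ee_pos: [0.5766, -0.3067, 0.1459]
tcp_rot: [-90.1, 0.1, -86.6]
wrist_force: [-0.1, -0.6, -1.2]
opening: -0.0001
```

View pics/w22z.png

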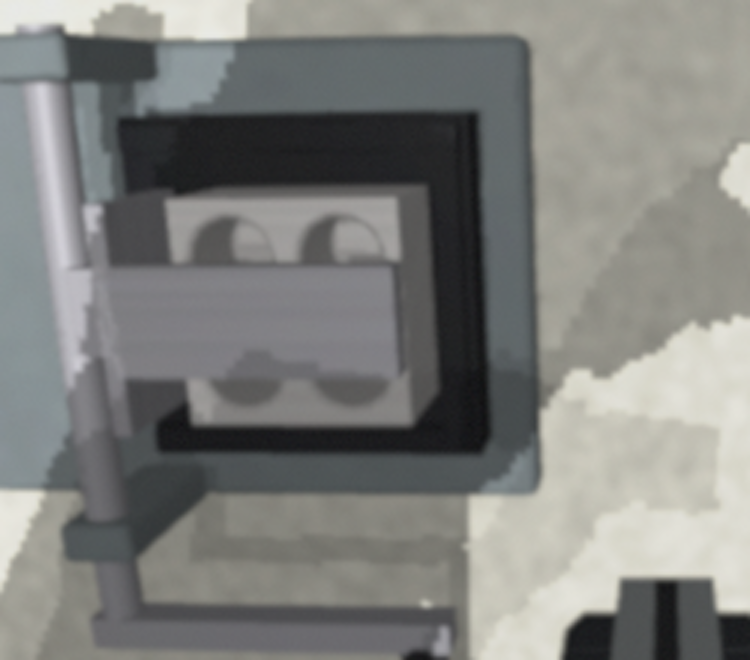

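View pics/s22.png

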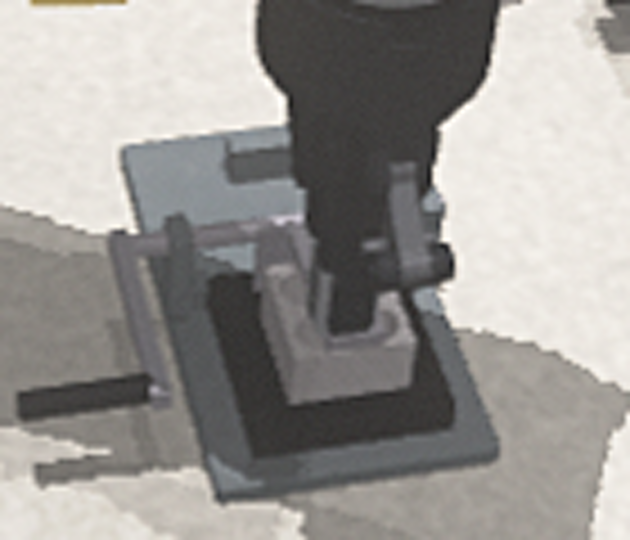

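```bash
python3 - <<'E'
from h import *
from scipy.spatial.transform import Rotation as Ro
from scipy.optimize import least_squares
d=np.load("w22.npz"); P=(d["K"],d["d"],d["V"])
px=lambda a:np.array(a,float)/3+[50,60]-.33
uv=px([[167,198],[398,196],[413,427],[190,424],[428,185],[438,392]])
L=np.array([[25,25,15],[25,-25,15],[-25,-25,15],[-25,25,15],[25,-25,-15],[-25,-25,-15]])/1000
def M(p): return p[:3]+L@Ro.from_euler('zyx',[3.5+p[3],p[4],p[5]],degrees=True).as_matrix().T
for fr in (0,1):
    def f(p):
        q=p.copy()
        if fr==0: q[4:]=0
        return (proj(P,M(q))-uv).ravel()
    r=least_squares(f,[.6,-.228,.043,0,0,0],x_scale=[.01,.01,.01,1,1,1]); print(r.x.round(4),np.abs(r.fun).max().round(2))
E
python3 - <<'E'
import numpy as np,cv2
im=np.load("w22.npz")["im"]
cv2.imwrite("pics/w22y.png",cv2.resize(im[105:215,85:225,::-1],None,fx=5.5,fy=5.5,interpolation=cv2.INTER_CUBIC))
E
```

```text
[ 0.6021 -0.2247  0.0433 -0.6753  0.      0.    ] 0.57
[ 0.6019 -0.2247  0.0432 -0.5081  0.7232  0.3012] 0.45
```

View pics/w22y.png

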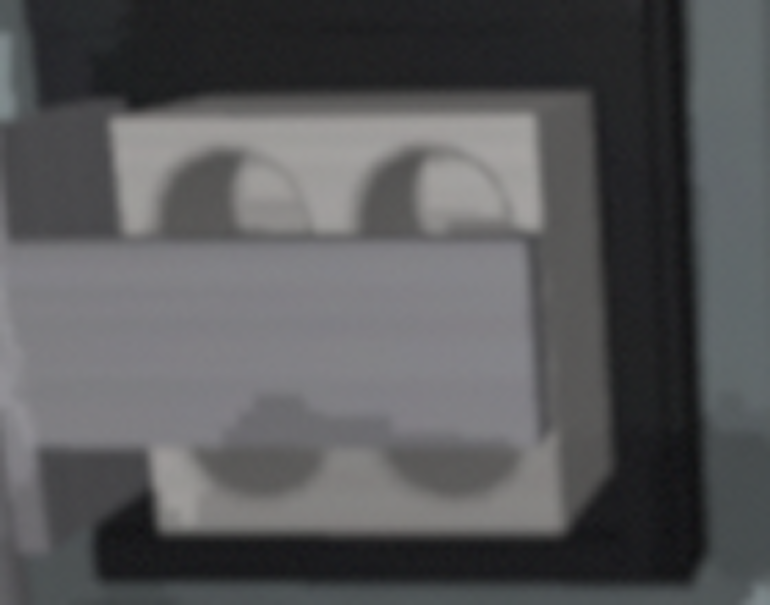

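```bash
python3 -m jog '[{"rotation":[0,0,0],"travel":[0,0,40],"jaw":-1},{"rotation":[0,0,0],"travel":[-30,-5,40],"jaw":-1},{"rotation":[0,0,0],"travel":[-50,-10,10],"jaw":-1},{"rotation":[0,0,0],"travel":[-50,-10,0],"jaw":-1},{"rotation":[0,0,0],"travel":[-50,-10,0],"jaw":-1},{"rotation":[0,0,0],"travel":[0,0,0],"jaw":-1},{"rotation":[0,0,0],"travel":[0,0,0],"jaw":-1},{"rotation":[0,0,0],"travel":[0,0,0],"jaw":-1}]'
python3 - <<'E'
from h import *
a=bot.camera("side")[:,:,::-1]; b=bot.camera("top")[:,:,::-1]
cv2.imwrite("pics/s23.png",cv2.resize(a[240:360,260:400],None,fx=5,fy=5,interpolation=cv2.INTER_CUBIC))
cv2.imwrite("pics/t23.png",cv2.resize(b[150:270,320:450],None,fx=5,fy=5,interpolation=cv2.INTER_CUBIC))
cv2.imwrite("pics/s23f.png",a)
E
```

```text
time: 29.02
ee_pos: [0.3978, -0.3414, 0.2369]
tcp_rot: [-90.0, 0.0, -86.5]
wrist_force: [0.2, 0.6, -1.1]
opening: 0.0002
```

View pics/s23.png

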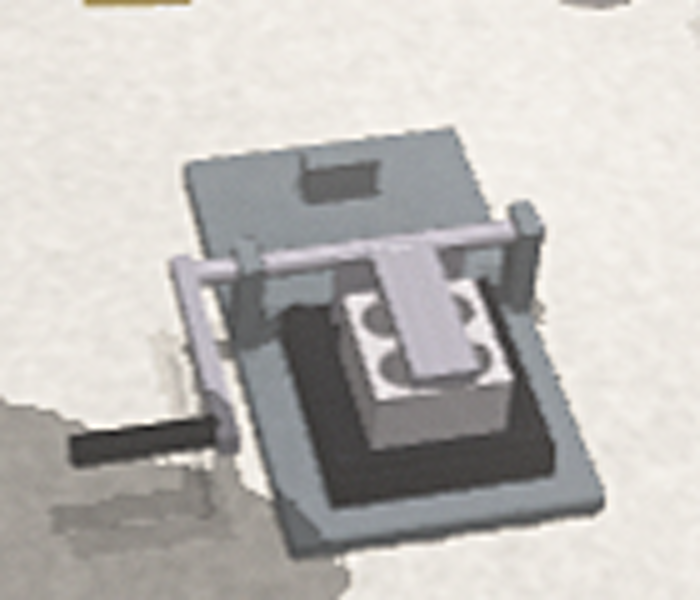

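View pics/t23.png

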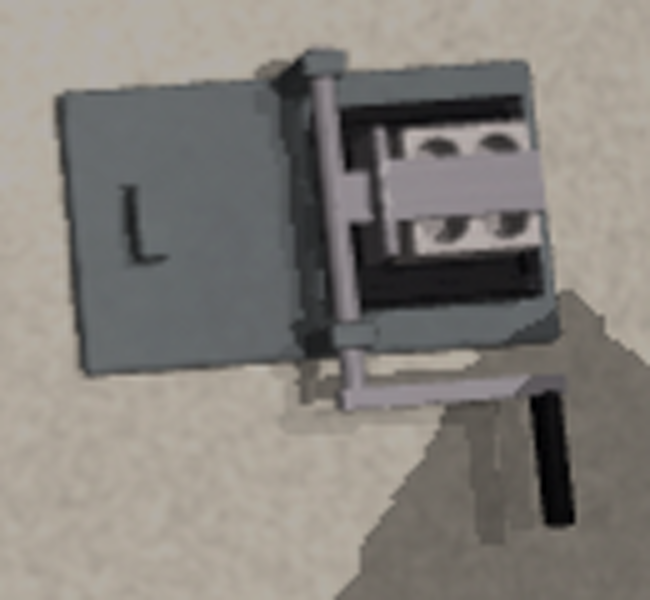

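View pics/s23f.png

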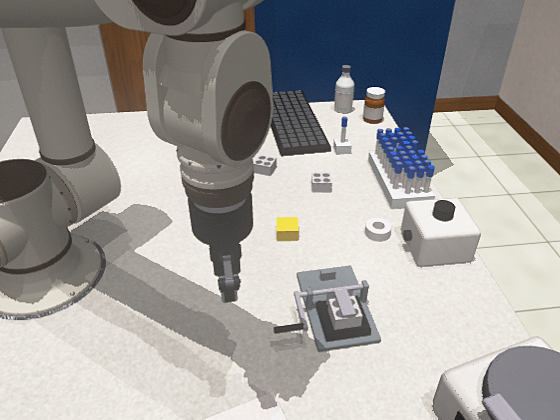

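Run:
```python
from h import *
T=cam("top");S=cam("side")
s=lambda a:np.array(a)/5+[260,240]-.4
t=lambda a:np.array(a)/5+[320,150]-.4
print("handle mid",tri([T,S],[t([554,458]),s([143,441])]))
print("rod outer end",tri([T,S],[t([350,398]),s([183,265])]))
print("rod far", tri([T,S],[t([325,75]),s([515,230])]))
print("tongue end corners",tri([T,S],[t([541,153]),s([480,370])]),tri([T,S],[t([541,211]),s([415,378])]))
# handle before: side0/top0
print("handle start",tri([T,S],[np.array([493.5,291.5])/3+[190,150]-.33,np.array([134.5,298])/3+[230,170]-.33]))
```

```text
handle mid [ 0.49346967 -0.25217499  0.04962905]
rod outer end [ 0.51899666 -0.17219338  0.05161763]
rod far [ 0.64941172 -0.16918617  0.05040229]
tongue end corners [ 0.61404435 -0.24883503  0.06564079] [ 0.59092533 -0.24800271  0.06388682]
handle start [ 0.48556336 -0.10104484  0.04913435]
```

Run:
```python
from workcell import bot
o=bot.get_obs(); print(o["time"],o["wrist_force"]); print(bot.job_done())
```

```text
29.125 [-1.08293606  0.11011698 -0.42548359]
the job is handed in; nothing more can be done
None
```

The upside-down block is now flat in the jig's nest with its wells up. The tongue is over at its stop, and the job was handed in at 29 s.

**What I did**
- I gripped the plain grey block and put it square on the tongue. I slid it back until the wall pushed back with about 10 N, then let go.
- I pinched the crank handle across and swung it the full half turn to the stop. The highest wrist force I read during the swing was about 23 N, because my first arc was slightly off centre. That is above the task's 5 N handle figure but well under the 120 N limit.

**One check failed and was mended**
- After the swing, a close wrist view showed the block tilted about 5.5°, with its outer edge resting on the nest's 5 mm lip.
- I nudged it towards the hinge with the fingers shut, using about 5 N, until it dropped into the nest. I think that force came partly from touching the end of the tongue.

**Last checks**
- **Block:** its centre is 43.2 mm above the bench, where 43 mm is expected, and its tilt is under 1°. It sits about 7 mm off the nest's centre towards the outer lip, but inside the lips.
- **Handle:** it is at 49.6 mm, where 50 mm is expected at the stop.
- **Robot and bench:** the arm is clear and touching nothing. The yellow look-alike is where it was, and nothing was seen to have fallen.

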